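# Sort spacer bars into a locking rack

## Robot

A 6-joint arm with a two-finger parallel gripper is mounted at the origin on a cart in front of the work surface, level with it; the furniture and walls round the work are solid. World frame = base frame: x ahead of the robot, y to its left, z up, the work surface at z = 0. Lengths are in m, angles in rad, forces in N, time in s.
With the tool pointing down it reaches from about 0.425 to 1.125 m from the base axis. Payload 14.9 kg.
Tool frame: the origin (TCP) lies on the centre line of the jaws, within the pads' length; the fingertips stand 17 mm ahead of it and the grasp point (between the pads) lies 2 mm behind it; z points along the fingers, y is the line along which they close (so a half turn about z gives the same grasp; the last joint's range is limited). The gripper opens to 91 mm and grips with 3 to 60 N. Pads are 32 mm wide; open, the fingers measure 118 mm over their backs; the gripper's body (76 mm by 178 mm) begins 60 mm behind the grasp point.
Start: joints at [1.279, 0.379, 1.734, -0, 1.028, -0.033], TCP at [0.179, 0.677, 0.231] pointing down, gripper open.
Joint ranges: [-2.77, 2.77], [-0.74, 2.19], [0, 2.66], [-1.06, 4.2], [0.31, 2.87], [-3.08, 3.08]. Speed limits (rad/s): [1.89, 1.89, 2.39, 3.14, 3.14, 3.14].

## Interface

Orientations are given as a unit quaternion [x, y, z, w].
In Python, from cell import env, viewer gives the robot as it stands.
- The arm moves only by the tool apply_moves, never from a script. Its arguments are lists of equal length, an entry for each row: "fingers": the closure, from 0 (fully open) to 1 (shut); "linear": the shift along the tool's x, y, z in mm, a list of three; "turn": the turn, a rotation vector about the tool's x, y, z in rad, a list of three. A call has 1 to 5 rows; each row shifts and turns the commanded pose from where the row before left it, along the tool's axes as they then stand; what a row does not reach is not made up. A row lasts 1/12 s, in which the tool goes at most 41.7 mm and 7.16 degrees, less where a joint would pass 70% of its speed; a pose out of reach is approached as far as the arm can. A call with a gripper value outside its range is refused whole. The fingers move at their own pace and stop on an object; "force" is the grip in N (left out, the last holds). Time passes only in rows, so rows that do not move let the fingers close. It gives the time, the measured TCP pose, the force, the opening and the grip force at its end, in the units of the state.
- env.get_state(): the state, without advancing time (a new reading comes with each control period).
- viewer.grab_frame(name): name is "side" or "top" or "wrist"; returns (picture, depth): 384x512x3 uint8, red, green, blue; 384x512 float32, m along the optical axis (not along the pixel's ray), 0 where there is no reading.
- viewer.get_calibration(name): a dict with "K" (3x3 intrinsics, pixels), "rvec" (rotation vector, rad) and "tvec" (3), from world to camera coordinates, as OpenCV has them. Camera axes: x right, y down, z forward; pixel columns grow to the right and rows downward; lengths in m; the calibration is good to about 2 mm. A picture is of the moment at which its call begins: read the wrist's pose just before it. get_calibration takes no time and is no camera call; for the wrist camera it gives the pose at the moment of the call.
- env.hand_in(): hands the job in; it is judged then, once.
The state is a dict: "time": time; "joint_pos": joint angles; "qvel": joint speeds; "tau": joint torques, N m; "tcp_pos": TCP position; "tool_rot": TCP orientation; "contact_force": force on the tool from outside, world axes, zero at the start; "moment": the same for the moment, N m; "grip_width": finger opening in m; "gripper_force": force on a finger pad.
Only numpy, scipy, OpenCV 4.12 (cv2) and the standard library are available. Lean on these libraries where they do the work, as an engineer would, in place of code of your own. Each camera call takes 0.05 s, during which the arm holds its last target. There are 200 camera calls.

## Task

Put the brass spacer bars away in the locking rack. Pull the black knob up, turn it clockwise as far as it goes and push it fully home, so that the keeper bar stays clear; then lay every spacer bar flat in a pocket of the row that matches its length (60, 75 or 90 mm, one to a pocket). Last, pull the knob up again, turn it back and push it fully home so that the keeper bar locks over the rows; leave the tin, the tape roll and the pliers where they are.

Things in the scene. Friction and masses are not known exactly. Their poses are not given: they have to be found in the camera images.
- lock_lift (a joint): how far the lock knob is pulled out, straight up along its vertical axis: 0 = pushed fully home, 0.016 m = fully out. Stiff (about 5 N of friction): it stays at whatever height it is left and must be pushed down to go home. The keeper bar rises with it. Pulled out less than 0.010 m the bar cannot turn: it sits between two steel posts.
- lock_knob (a joint): turn of the lock knob with its keeper bar, rad: 0 = locked (bar lies across the middle of the three rows), 1.4 = unlocked (bar swung clear, beside the rack); it grows clockwise seen from above; stops at both ends; turns with light friction. It goes home only within about 0.07 rad of 0 or of 1.4; in between it stands on the posts 0.009 m out.
- lock_grip (a point): the grip of the lock knob, on its vertical axis, 60 mm above the bench with the knob home, 12 mm below the knob's top. The knob is an upright black wing 16 mm thick (its x), 46 mm long (its y), 33 mm high (39 to 72 mm above the bench when home), standing over an aluminium keeper bar (30 mm wide, 6 mm thick, top 35 mm and underside 29 mm above the bench when home) that is fixed to it and reaches 156 mm from the axis towards the point's +y and 10 mm the other way.
- rack: the fixed grey rack, base plate 224 x 212 x 4 mm; origin on the bench under the middle of the three rows; its x runs along the rows, its y across them. The knob's axis stands at (0, -0.106). The keeper bar points along +y when locked, and nearly along +x, over the bench, when unlocked; the knob and three posts round it (38 mm high) are beyond the rows at the -y side.
- row_60: the fixed row for the 60 mm spacers, an aluminium trough with a dark floor, 210 x 40 mm along the rack's x, with two pockets end to end, each 66 x 23 mm, 6 mm deep, parted by an 8 mm wall at the middle; which of the rack's three places (44 mm apart along its y) it has varies. Origin under its centre, 4 mm above the bench; x along the row. Pocket floor 7 mm and wall tops 13 mm above the bench.
- pocket_60a (a point): the pocket at the -x end of the 60 mm row: the point where the centre of a seated spacer lies, 9 mm above the pocket floor (16 mm above the bench); x along the pocket
- pocket_60b (a point): the pocket at the +x end of the 60 mm row: the point where the centre of a seated spacer lies, 9 mm above the pocket floor (16 mm above the bench); x along the pocket
- row_75: the fixed row for the 75 mm spacers, an aluminium trough with a dark floor, 210 x 40 mm along the rack's x, with two pockets end to end, each 81 x 23 mm, 6 mm deep, parted by an 8 mm wall at the middle; which of the rack's three places (44 mm apart along its y) it has varies. Origin under its centre, 4 mm above the bench; x along the row. Pocket floor 7 mm and wall tops 13 mm above the bench.
- pocket_75a (a point): the pocket at the -x end of the 75 mm row: the point where the centre of a seated spacer lies, 9 mm above the pocket floor (16 mm above the bench); x along the pocket
- pocket_75b (a point): the pocket at the +x end of the 75 mm row: the point where the centre of a seated spacer lies, 9 mm above the pocket floor (16 mm above the bench); x along the pocket
- row_90: the fixed row for the 90 mm spacers, an aluminium trough with a dark floor, 210 x 40 mm along the rack's x, with two pockets end to end, each 96 x 23 mm, 6 mm deep, parted by an 8 mm wall at the middle; which of the rack's three places (44 mm apart along its y) it has varies. Origin under its centre, 4 mm above the bench; x along the row. Pocket floor 7 mm and wall tops 13 mm above the bench.
- pocket_90a (a point): the pocket at the -x end of the 90 mm row: the point where the centre of a seated spacer lies, 9 mm above the pocket floor (16 mm above the bench); x along the pocket
- pocket_90b (a point): the pocket at the +x end of the 90 mm row: the point where the centre of a seated spacer lies, 9 mm above the pocket floor (16 mm above the bench); x along the pocket
- spacer_60a_c (a point): centre of a loose square brass spacer bar, 18 x 18 mm and 60 mm long (its x is its length); it may lie on any long side. May be absent.
- spacer_60b_c (a point): centre of a loose square brass spacer bar, 18 x 18 mm and 60 mm long (its x is its length); it may lie on any long side. May be absent.
- spacer_75a_c (a point): centre of a loose square brass spacer bar, 18 x 18 mm and 75 mm long (its x is its length); it may lie on any long side. May be absent.
- spacer_75b_c (a point): centre of a loose square brass spacer bar, 18 x 18 mm and 75 mm long (its x is its length); it may lie on any long side. May be absent.
- spacer_90a_c (a point): centre of a loose square brass spacer bar, 18 x 18 mm and 90 mm long (its x is its length); it may lie on any long side. May be absent.
- spacer_90b_c (a point): centre of a loose square brass spacer bar, 18 x 18 mm and 90 mm long (its x is its length); it may lie on any long side. May be absent.
- tin_1: bystander: round aluminium tin, 51 mm across, 24 mm high, loose; origin under its centre
- tape_yellow: bystander: roll of yellow tape, 62 mm across, 20 mm high, loose; origin under its centre
- pliers_flat: bystander: flat-nose pliers lying flat, 50 x 141 x 11 mm, loose; origin under its centre
Mind the look-alikes: they are no part of the job. What is shaped like the part that bears spacer_75b_c but orange is not meant.

How it is judged:
By the outcome, as a careful person would: the job done as asked, in the order asked, and still so for the second after the job is handed in, with the robot touching nothing.
Of spacer_60a, spacer_60b, spacer_75a, spacer_75b, spacer_90a, spacer_90b only 4 to 6 are there at a start; the rules pass over those that are not, and their reading is None.
At some moment in a run one of spacer_60a, spacer_60b, spacer_75a, spacer_75b, spacer_90a, spacer_90b may be knocked a few centimetres aside while the robot is not near it.
Once in a run the grip may slacken for a moment while it holds something.
It also fails if it takes over 208 s, if anything falls off the work surface, if the arm or the gripper's body presses on something with over 40 N, if the wrist force passes 120 N, or if a joint passes its speed limit or range.

## Working session

There is one attempt and no reset: what is moved stays moved. The work goes in short steps, Python scripts to look and compute and a tool call to move; the robot and the scene stay as the last step left them, time stands still between calls to the robot, and variables do not carry over. Pictures are saved under pics/ and viewed, at most 14 in all, crops included, and the job is handed in when it is done.

Besides the shell and the picture viewer there is one more tool, called after "Call:" by a JSON object that holds its "method" and its "body". apply_moves: Moves the arm, as the interface text tells. Its arguments: {"type":"object","properties":{"fingers":{"type":"array","items":{"type":"number"}},"linear":{"type":"array","items":{"type":"array","items":{"type":"number"}}},"turn":{"type":"array","items":{"type":"array","items":{"type":"number"}}},"force":{"type":"number"}},"required":["fingers","linear","turn"]}

```bash
mkdir -p pics; ls; cat > h.py <<'E'
import numpy as np,cv2
from scipy.spatial.transform import Rotation as R
from cell import env,viewer
def cal(n):
    c=viewer.get_calibration(n);return np.array(c['K']),cv2.Rodrigues(np.array(c['rvec'],float))[0],np.array(c['tvec'],float).ravel()
def cloud(d,n,c=None):
    K,Rm,t=c or cal(n)
    v,u=np.mgrid[:d.shape[0],:d.shape[1]]
    p=np.stack([(u-K[0,2])/K[0,0]*d,(v-K[1,2])/K[1,1]*d,d],-1)
    return (p-t)@Rm
def save(n,im): cv2.imwrite('pics/'+n+'.png',im[:,:,::-1])
E
python3 - <<'E'
from h import *
s=env.get_state();print({k:np.round(v,3) for k,v in s.items()})
for n in('top','side'):
    im,d=viewer.grab_frame(n);save(n+'0',im);np.savez(n+'0.npz',im=im,d=d)
    K,Rm,t=cal(n);print(n,K[0,0],-Rm.T@t,Rm.round(2).tolist())
E
```

```text
pics
{'time': np.float64(0.0), 'joint_pos': array([ 1.279,  0.379,  1.735, -0.   ,  1.028, -0.033]), 'qvel': array([-0.   ,  0.001,  0.001,  0.   ,  0.001,  0.002]), 'tau': array([-1.0000e-03, -7.6369e+01, -4.3439e+01,  6.5000e-02,  4.2000e-02,
       -0.0000e+00]), 'tcp_pos': array([0.179, 0.676, 0.23 ]), 'tool_rot': array([ 0.129,  0.992, -0.001, -0.   ]), 'contact_force': array([0.516, 0.085, 0.454]), 'moment': array([-0.045, -0.054,  0.075]), 'gripper_force': np.float64(0.0), 'grip_width': np.float64(0.091)}
top 389.6621383060953 [0.44121014 0.24122714 0.91671583] [[0.01, -1.0, 0.02], [-1.0, -0.01, -0.08], [0.08, -0.02, -1.0]]
side 488.90358342611404 [-0.46031631  0.94819051  0.69204277] [[-0.6, -0.8, -0.02], [-0.35, 0.29, -0.89], [0.72, -0.53, -0.46]]
```

View pics/top0.png

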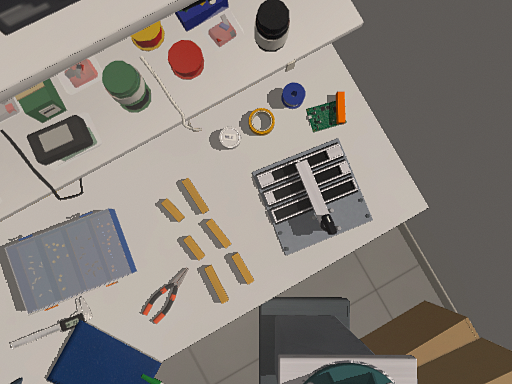

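View pics/side0.png

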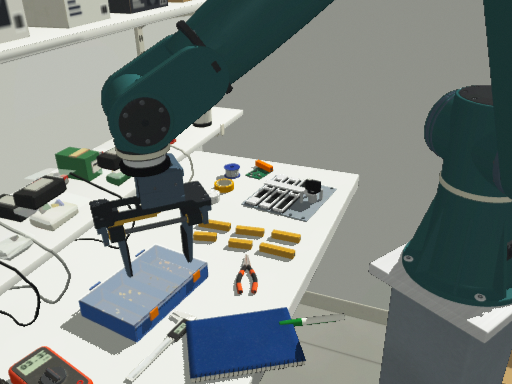

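Top view: rack at about (312,195) with knob (328,224), six brass bars at (172,209), (194,195), (193,247), (216,233), (215,283), (242,267). What could be taken for them: the orange block at (341,108), which is on the board and not meant; the tape is at (262,122), tin (230,138), pliers (165,295).

```bash
cat >> h.py <<'E'
def ortho(im,n,z,x0,x1,y0,y1,s=2000,c=None):
    "rectified picture of plane z; column=(y1-y)*s, row=(x1-x)*s"
    K,Rm,t=c or cal(n)
    H,W=int((x1-x0)*s),int((y1-y0)*s)
    r,q=np.mgrid[:H,:W]
    P=np.stack([x1-r/s,y1-q/s,np.full(r.shape,z)],-1)@Rm.T+t
    m=(P/P[...,2:])@K.T
    return cv2.remap(im,m[...,0].astype(np.float32),m[...,1].astype(np.float32),cv2.INTER_CUBIC)
def brass(im,P,zmin=0.008,zmax=0.035):
    hsv=cv2.cvtColor(im,cv2.COLOR_RGB2HSV)
    m=((hsv[...,0]>10)&(hsv[...,0]<28)&(hsv[...,1]>110)&(hsv[...,2]>70)&(P[...,2]>zmin)&(P[...,2]<zmax)).astype(np.uint8)
    k,l,st,_=cv2.connectedComponentsWithStats(m)
    out=[]
    for i in range(1,k):
        if st[i,4]<60: continue
        p=P[l==i];zt=np.median(p[:,2]);p=p[np.abs(p[:,2]-zt)<.005]
        (cx,cy),(w,h),a=cv2.minAreaRect((p[:,:2]*1000).astype(np.float32))
        if w<h:w,h,a=h,w,a+90
        a=(a+90)%180-90
        ys,xs=np.nonzero(l==i)
        out.append((round(cx,1),round(cy,1),round(zt*1000,1),round(w,1),round(h,1),round(a,1),int(xs.mean()),int(ys.mean())))
    return out
E
python3 - <<'E'
from h import *
f=np.load('top0.npz');im,d=f['im'],f['d'];P=cloud(d,'top')
for b in brass(im,P):print(b)
print('bench z',np.median(P[220:250,260:265,2]),P[225,328],P[214,320],P[170,306],P[138,229],P[122,262],P[295,165])
o=ortho(im,'top',0.013,.28,.58,-.02,.28,2600);save('rack',cv2.resize(o,(780,780))[:600]); print(o.shape)
hh=ortho((P[...,2]).astype(np.float32),'top',0.013,.28,.58,-.02,.28,2600)
E
```

```text
(732.5, 17.6, np.float64(19.8), 74.6, 18.6, 1.0, 340, 107)
(697.1, 204.9, np.float64(20.2), 61.4, 59.0, 0.5, 261, 121)
(519.0, 357.3, np.float64(18.1), 88.9, 17.3, 33.9, 194, 195)
(485.1, 408.6, np.float64(18.2), 60.0, 17.4, 43.5, 172, 209)
(432.9, 302.7, np.float64(18.1), 73.9, 17.5, 38.9, 217, 232)
(399.3, 357.9, np.float64(18.2), 58.9, 17.8, 39.3, 193, 247)
(353.6, 245.8, np.float64(18.0), 73.7, 17.2, 31.4, 242, 268)
(317.6, 305.1, np.float64(18.0), 89.0, 17.0, 27.9, 216, 283)
bench z 0.00023888038126845885 [0.45297243 0.06073281 0.0720462 ] [0.47819282 0.0710778  0.03584943] [0.57855551 0.1027818  0.03562288] [0.6530371  0.28038259 0.02439162] [ 6.99118756e-01  2.02909647e-01 -5.13052469e-04] [0.28936238 0.42314194 0.00116251]
(779, 780, 3)
```

View pics/rack.png

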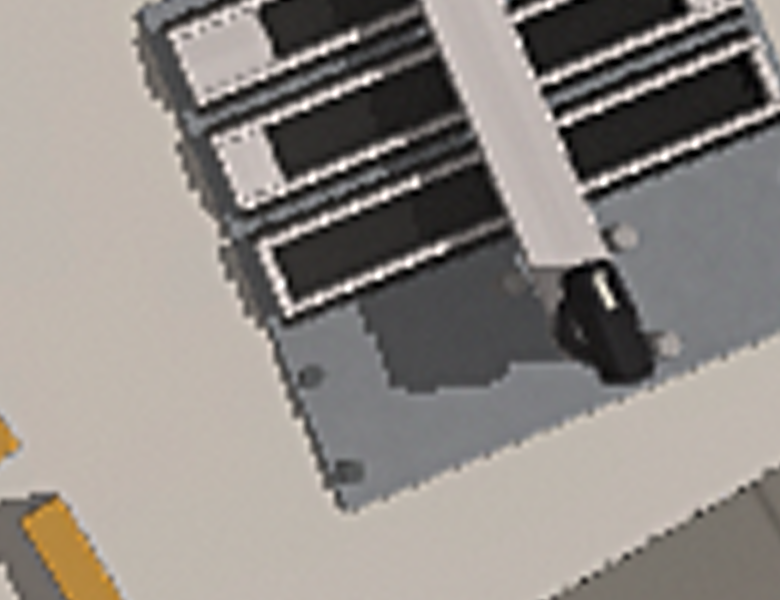

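The picture shows that the row nearest the knob is the 90, the middle one is the 75 and the far one is the 60. All six spacers are present: 90s at (194,195) and (216,283), 75s at (217,232) and (242,268), 60s at (172,209) and (193,247).

```bash
cat >> h.py <<'E'
def rack(P,c=(.56,.10),r=.17,lo=.0105,hi=.0155):
    m=(P[...,2]>lo)&(P[...,2]<hi)&(np.hypot(P[...,0]-c[0],P[...,1]-c[1])<r)
    k,l,st,_=cv2.connectedComponentsWithStats(cv2.dilate(m.astype(np.uint8),np.ones((5,5))))
    i=1+np.argmax(st[1:,4]); p=P[m&(l==i)]
    return cv2.minAreaRect((p[:,:2]*1000).astype(np.float32))
def go(x,y,z,yaw):
    "mm, mm, mm, deg of tool y (mod 180)"
    s=env.get_state();Rt=R.from_quat(s['tool_rot']).as_matrix()
    d=Rt.T@(np.array([x,y,z])-s['tcp_pos']*1000)
    cur=np.degrees(np.arctan2(Rt[1,1],Rt[0,1]));dy=(cur-yaw+90)%180-90
    t=s['tcp_pos']*1000
    print('t',round(float(s['time']),1),'tcp',t.round(1),'yaw',cur.round(1),'q1,q6',s['joint_pos'][[0,5]].round(2),'SHIFT',d.round(1),'TURN z',np.radians(dy).round(3),'tilt',np.degrees(Rt[:2,2]).round(2),'F',np.round(s['contact_force'],1),'w',round(float(s['grip_width'])*1000,1))
E
python3 - <<'E'
from h import *
f=np.load('top0.npz');P=cloud(f['d'],'top')
print(rack(P))
# bar direction and knob
m=(P[...,2]>.033)&(P[...,2]<.038)&(np.hypot(P[...,0]-.54,P[...,1]-.09)<.12);p=P[m][:,:2]*1000
print('bar',m.sum(),cv2.minAreaRect(p.astype(np.float32)))
m=(P[...,2]>.066)&(P[...,2]<.076)&(np.hypot(P[...,0]-.453,P[...,1]-.06)<.05);p=P[m][:,:2]*1000
print('knob',m.sum(),cv2.minAreaRect(p.astype(np.float32)))
go(420,330,230,107.5);K,Rm,t=cal('wrist');s=env.get_state();print(K[0,0],(R.from_quat(s['tool_rot']).as_matrix().T@(-Rm.T@t-s['tcp_pos'])).round(3),(Rm@R.from_quat(s['tool_rot']).as_matrix()).round(2))
E
```

```text
((552.4846801757812, 96.20388793945312), (125.8766860961914, 210.38705444335938), 22.755329132080078)
bar 727 ((517.7430419921875, 80.9969482421875), (175.9351348876953, 52.81962966918945), 21.198396682739258)
knob 151 ((455.15032958984375, 56.376285552978516), (44.762451171875, 16.88702964782715), 21.772235870361328)
t 0.1 tcp [179.1 676.4 230.4] yaw 75.2 q1,q6 [ 1.28 -0.03] SHIFT [-321.6 -273.2    0.6] TURN z -0.564 tilt [-0.02 -0.05] F [-0.2 -0.1 -0.6] w 91.4
317.271949490941 [ 0.075  0.001 -0.154] [[ 0.    1.    0.  ]
 [-0.96  0.   -0.27]
 [-0.27 -0.    0.96]]
```

Call:
{"method": "apply_moves", "body": {"fingers": [0.3, 0.3, 0.3, 0.3, 0.3], "linear": [[-27, -23, 0], [-27, -23, 0], [-27, -23, 0], [-27, -23, 0], [-27, -23, 0]], "turn": [[0, 0, 0], [0, 0, 0], [0, 0, 0], [0, 0, 0], [0, 0, 0]], "force": 40}}

```text
time: 0.52
tcp_pos: [0.2807, 0.5294, 0.2306]
tool_rot: [0.129, 0.992, -0.0, -0.0]
contact_force: [1.2, 0.8, -0.1]
grip_width: 0.0641
gripper_force: 0.0
```

Call:
{"method": "apply_moves", "body": {"fingers": [0.3, 0.3, 0.3, 0.3, 0.3], "linear": [[-27, -23, 0], [-27, -23, 0], [-27, -23, 0], [-27, -23, 0], [-27, -23, 0]], "turn": [[0, 0, 0], [0, 0, 0], [0, 0, 0], [0, 0, 0], [0, 0, 0]]}}

```text
time: 0.93
tcp_pos: [0.3818, 0.3836, 0.2308]
tool_rot: [0.129, 0.992, -0.0, -0.0]
contact_force: [0.9, -0.1, -0.3]
grip_width: 0.0634
gripper_force: 0.0
```

Call:
{"method": "apply_moves", "body": {"fingers": [0.3, 0.3, 0.3, 0.3, 0.3], "linear": [[-15, -15, 0], [-15, -15, 0], [0, 0, 0], [0, 0, 0], [0, 0, 0]], "turn": [[0, 0, -0.1], [0, 0, -0.1], [0, 0, -0.12], [0, 0, -0.12], [0, 0, -0.12]]}}

```text
time: 1.35
tcp_pos: [0.4046, 0.3492, 0.2307]
tool_rot: [-0.152, 0.988, -0.0, -0.0]
contact_force: [-0.4, -0.5, -0.1]
grip_width: 0.064
gripper_force: 0.0
```

```bash
python3 -c "
from h import *
go(454,56,200,112.5)"
```

```text
t 1.4 tcp [404.6 349.2 230.7] yaw 107.5 q1,q6 [ 0.67 -1.21] SHIFT [  41.2 -294.5   30.8] TURN z -0.087 tilt [-0.02 -0.01] F [-0.4 -0.5 -0.1] w 64.0
```

Call:
{"method": "apply_moves", "body": {"fingers": [0.3, 0.3, 0.3, 0.3, 0.3], "linear": [[4, -29.5, 3], [4, -29.5, 3], [4, -29.5, 3], [4, -29.5, 3], [4, -29.5, 3]], "turn": [[0, 0, 0], [0, 0, 0], [0, 0, 0], [0, 0, 0], [0, 0, 0]]}}

```text
time: 1.77
tcp_pos: [0.4288, 0.2016, 0.2157]
tool_rot: [-0.15, 0.989, -0.0, -0.0]
contact_force: [0.6, 0.5, -0.1]
grip_width: 0.0638
gripper_force: 0.0
```

Call:
{"method": "apply_moves", "body": {"fingers": [0.3, 0.3, 0.3, 0.3, 0.3], "linear": [[4, -29.5, 3], [4, -29.5, 3], [4, -29.5, 3], [4, -29.5, 3], [4, -29.5, 3]], "turn": [[0, 0, 0], [0, 0, 0], [0, 0, 0], [0, 0, 0], [0, 0, 0]]}}

```text
time: 2.18
tcp_pos: [0.4535, 0.0547, 0.2008]
tool_rot: [-0.15, 0.989, 0.0, -0.0]
contact_force: [0.3, 0.1, 0.6]
grip_width: 0.0634
gripper_force: 0.0
```

Call:
{"method": "apply_moves", "body": {"fingers": [0.3, 0.3, 0.3], "linear": [[0, 0, 0], [0, 0, 0], [0, 0, 0]], "turn": [[0, 0, -0.087], [0, 0, 0], [0, 0, 0]]}}

```text
time: 2.43
tcp_pos: [0.4536, 0.0561, 0.2008]
tool_rot: [-0.192, 0.981, 0.0, -0.0]
contact_force: [-0.5, -0.7, -0.1]
grip_width: 0.0635
gripper_force: 0.0
```

```bash
python3 - <<'E'
from h import *
go(454.4,56,58,112.5)
c=cal('wrist');im,d=viewer.grab_frame('wrist');save('w1',im);P=cloud(d,'wrist',c);np.savez('w1.npz',im=im,d=d,P=P)
m=(P[...,2]>.066)&(P[...,2]<.076)&(np.hypot(P[...,0]-.454,P[...,1]-.056)<.035)
print('knob',m.sum(),cv2.minAreaRect((P[m][:,:2]*1000).astype(np.float32)),np.median(P[m][:,2]))
m=(P[...,2]>.033)&(P[...,2]<.038)&(np.hypot(P[...,0]-.5,P[...,1]-.08)<.2);
print('bar',m.sum(),cv2.minAreaRect((P[m][:,:2]*1000).astype(np.float32)),np.median(P[m][:,2]))
E
```

```text
t 2.4 tcp [453.6  56.1 200.8] yaw 112.1 q1,q6 [ 0.07 -1.88] SHIFT [ -0.8  -0.4 142.8] TURN z -0.007 tilt [-0.02  0.  ] F [-0.5 -0.7 -0.1] w 63.5
knob 787 ((455.9642639160156, 56.162750244140625), (45.96889114379883, 15.130217552185059), 22.36894416809082) 0.07194603301290206
bar 2166 ((516.9798583984375, 82.80709075927734), (177.60394287109375, 52.75014114379883), 23.235477447509766) 0.03537305674682413
```

View pics/w1.png

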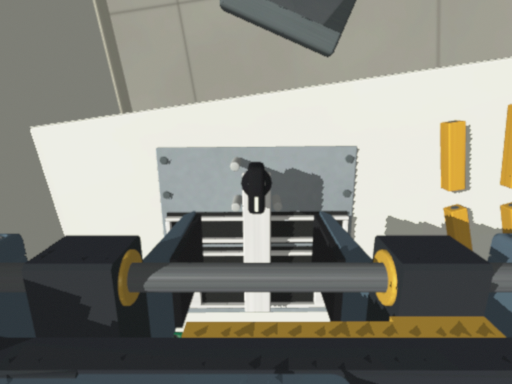

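The black wing knob (257,187) stands over the keeper bar between the fingers, with posts at (234,167) and beside it. This is the part I want.

Call:
{"method": "apply_moves", "body": {"fingers": [0.4, 0.4, 0.4, 0.4, 0.4], "linear": [[-2, -0.7, 28], [0, 0, 28], [0, 0, 28], [0, 0, 28], [0, 0, 28]], "turn": [[0, 0, 0], [0, 0, 0], [0, 0, 0], [0, 0, 0], [0, 0, 0]]}}

```text
time: 2.9
tcp_pos: [0.4557, 0.0572, 0.0598]
tool_rot: [-0.193, 0.981, -0.0, 0.0]
contact_force: [0.4, 0.3, -0.7]
grip_width: 0.0548
gripper_force: 0.0
```

Call:
{"method": "apply_moves", "body": {"fingers": [1, 1, 1, 1, 1], "linear": [[0, 0, 2], [0, 0, 0], [0, 0, 0], [0, 0, 0], [0, 0, 0]], "turn": [[0, 0, 0], [0, 0, 0], [0, 0, 0], [0, 0, 0], [0, 0, 0]]}}

```text
time: 3.32
tcp_pos: [0.4568, 0.0565, 0.0604]
tool_rot: [-0.193, 0.981, -0.0, 0.001]
contact_force: [-0.1, -0.2, 0.1]
grip_width: 0.0241
gripper_force: 0.0
```

Call:
{"method": "apply_moves", "body": {"fingers": [1, 1, 1, 1, 1], "linear": [[0, 0, 0], [0, 0, 0], [0, 0, 0], [0, 0, 0], [0, 0, 0]], "turn": [[0, 0, 0], [0, 0, 0], [0, 0, 0], [0, 0, 0], [0, 0, 0]]}}

```text
time: 3.73
tcp_pos: [0.4566, 0.0562, 0.0599]
tool_rot: [-0.193, 0.981, -0.0, 0.001]
contact_force: [-2.7, -0.9, 13.1]
grip_width: 0.0158
gripper_force: 40.0
```

Call:
{"method": "apply_moves", "body": {"fingers": [1, 1, 1, 1, 1], "linear": [[0, 0, -4], [0, 0, -4], [0, 0, -4], [0, 0, -3], [0, 0, 0]], "turn": [[0, 0, 0], [0, 0, 0], [0, 0, 0], [0, 0, 0], [0, 0, 0]]}}

```text
time: 4.15
tcp_pos: [0.4565, 0.0563, 0.0749]
tool_rot: [-0.193, 0.981, -0.0, 0.001]
contact_force: [2.6, -1.8, 3.7]
grip_width: 0.0158
gripper_force: 40.0
```

```bash
python3 - <<'E'
from h import *
go(455.5,56.2,74,112.4)
im,d=viewer.grab_frame('top');P=cloud(d,'top')
m=(np.hypot(P[...,0]-.57,P[...,1]-.103)<.02);print(np.median(P[m][:,2]))
go(455.5,56.2,74,112.4)
E
```

```text
t 4.2 tcp [456.5  56.3  74.9] yaw 112.2 q1,q6 [ 0.07 -1.89] SHIFT [1.  0.3 0.9] TURN z -0.003 tilt [0.09 0.  ] F [ 2.6 -1.8  3.7] w 15.8
0.049481899042164164
t 4.2 tcp [456.5  56.2  74.7] yaw 112.2 q1,q6 [ 0.07 -1.89] SHIFT [0.9 0.3 0.7] TURN z -0.003 tilt [0.09 0.  ] F [ 3.5 -0.5  2.9] w 15.7
```

Call:
{"method": "apply_moves", "body": {"fingers": [1, 1, 1, 1, 1], "linear": [[0, 0, 0], [0, 0, 0], [0, 0, 0], [0, 0, 0], [0, 0, 0]], "turn": [[0, 0, 0.1], [0, 0, 0.1], [0, 0, 0.1], [0, 0, 0.1], [0, 0, 0.1]]}}

```text
time: 4.62
tcp_pos: [0.4566, 0.0558, 0.0744]
tool_rot: [0.058, 0.998, -0.0, 0.001]
contact_force: [4.1, -11.3, 3.5]
grip_width: 0.0159
gripper_force: 40.0
```

Call:
{"method": "apply_moves", "body": {"fingers": [1, 1, 1, 1, 1], "linear": [[0, 0, 0], [0, 0, 0], [0, 0, 0], [0, 0, 0], [0, 0, 0]], "turn": [[0, 0, 0.1], [0, 0, 0.1], [0, 0, 0.1], [0, 0, 0.1], [0, 0, 0.1]]}}

```text
time: 5.03
tcp_pos: [0.4563, 0.0554, 0.0743]
tool_rot: [0.303, 0.953, -0.001, 0.001]
contact_force: [2.9, -17.4, 2.5]
grip_width: 0.0156
gripper_force: 40.0
```

Call:
{"method": "apply_moves", "body": {"fingers": [1, 1, 1, 1, 1], "linear": [[0, 0, 0], [0, 0, 0], [0, 0, 0], [0, 0, 0], [0, 0, 0]], "turn": [[0, 0, 0.1], [0, 0, 0.1], [0, 0, 0.1], [0, 0, 0.1], [0, 0, 0.01]]}}

```text
time: 5.45
tcp_pos: [0.4558, 0.0552, 0.0741]
tool_rot: [0.491, 0.871, -0.001, 0.0]
contact_force: [2.3, -18.8, 2.7]
grip_width: 0.0156
gripper_force: 40.0
```

```bash
python3 - <<'E'
from h import *
go(455.5,56.2,59,112.4-80.2);print(env.get_state()['moment'])
im,d=viewer.grab_frame('top');P=cloud(d,'top');save('t2',im[60:300,200:450])
m=(P[...,2]>.042)&(P[...,2]<.056)&(np.hypot(P[...,0]-.49,P[...,1]+.03)<.12)&(P[...,1]<.03)
print('bar',m.sum(),cv2.minAreaRect((P[m][:,:2]*1000).astype(np.float32)),np.median(P[m][:,2]))
E
```

```text
t 5.5 tcp [455.8  55.2  74.1] yaw 31.2 q1,q6 [ 0.07 -0.47] SHIFT [ 1.   0.2 15.1] TURN z -0.017 tilt [-0.01 -0.11] F [  2.3 -18.8   2.7] w 15.6
[-3.86112721 -0.49920624  0.67076914]
bar 118 ((536.3023071289062, -54.487754821777344), (18.9425106048584, 49.57091522216797), 4.368263244628906) 0.04894068803818086
```

View pics/t2.png

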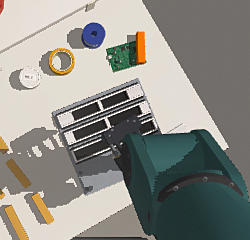

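Rack with all six pockets clear; bar swung out at stop. Now push home.

Call:
{"method": "apply_moves", "body": {"fingers": [1, 1, 1, 1, 1], "linear": [[-0.6, -1.2, 0], [0, 0, 4], [0, 0, 4], [0, 0, 4], [0, 0, 2]], "turn": [[0, 0, -0.005], [0, 0, 0], [0, 0, 0], [0, 0, 0], [0, 0, 0]]}}

```text
time: 5.92
tcp_pos: [0.4558, 0.0548, 0.06]
tool_rot: [0.486, 0.874, -0.0, 0.001]
contact_force: [3.8, -7.0, 3.6]
grip_width: 0.016
gripper_force: 40.0
```

Call:
{"method": "apply_moves", "body": {"fingers": [1, 1, 1], "linear": [[0, 0, 1], [0, 0, 1], [0, 0, 0]], "turn": [[0, 0, 0], [0, 0, 0], [0, 0, 0]]}}

```text
time: 6.17
tcp_pos: [0.4561, 0.0548, 0.0596]
tool_rot: [0.486, 0.874, -0.0, 0.0]
contact_force: [-7.3, -8.5, 42.1]
grip_width: 0.0161
gripper_force: 40.0
```

Call:
{"method": "apply_moves", "body": {"fingers": [1, 0.4, 0.4, 0.4, 0.4], "linear": [[0, 0, -1.5], [0, 0, 0], [0, 0, 0], [0, 0, 0], [0, 0, 0]], "turn": [[0, 0, 0], [0, 0, 0], [0, 0, 0], [0, 0, 0], [0, 0, 0]]}}

```text
time: 6.58
tcp_pos: [0.4547, 0.0552, 0.0592]
tool_rot: [0.487, 0.874, -0.0, -0.0]
contact_force: [-0.5, 0.7, 0.2]
grip_width: 0.0396
gripper_force: 0.0
```

Call:
{"method": "apply_moves", "body": {"fingers": [0.4, 0.4, 0.4, 0.4, 0.4], "linear": [[0, 0, -28], [0, 0, -28], [0, 0, -28], [0, 0, -28], [0, 0, -28]], "turn": [[0, 0, 0], [0, 0, 0], [0, 0, 0], [0, 0, 0], [0, 0, 0]]}}

```text
time: 7.0
tcp_pos: [0.4545, 0.0552, 0.2005]
tool_rot: [0.487, 0.874, -0.0, -0.0]
contact_force: [0.9, 0.3, -0.4]
grip_width: 0.055
gripper_force: 0.0
```

Call:
{"method": "apply_moves", "body": {"fingers": [0.4, 0.4, 0.4, 0.4, 0.4], "linear": [[20, 30, 0], [20, 30, 0], [20, 30, 0], [20, 30, 0], [0, 0, 0]], "turn": [[0, 0, 0], [0, 0, 0], [0, 0, 0], [0, 0, 0], [0, 0, 0]]}}

```text
time: 7.42
tcp_pos: [0.5171, 0.1905, 0.1997]
tool_rot: [0.486, 0.874, 0.001, 0.0]
contact_force: [-1.1, -0.7, 0.7]
grip_width: 0.055
gripper_force: 0.0
```

```bash
python3 - <<'E'
from h import *
s=env.get_state();im,d=viewer.grab_frame('top');P=cloud(d,'top');save('t3',im);np.savez('t3.npz',im=im,d=d,P=P)
for b in brass(im,P):print(b)
m=(P[...,2]>.027)&(P[...,2]<.052)&(np.hypot(P[...,0]-.5,P[...,1]+.03)<.1)&(P[...,1]<.03)
print('bar',m.sum(),cv2.minAreaRect((P[m][:,:2]*1000).astype(np.float32)),np.median(P[m][:,2]))
m=(P[...,2]>.066)&(P[...,2]<.09)&(np.hypot(P[...,0]-.456,P[...,1]-.055)<.035)
if m.sum()>9:print('knob',m.sum(),cv2.minAreaRect((P[m][:,:2]*1000).astype(np.float32)),np.median(P[m][:,2]))
print(rack(P))
c=cal('wrist');im,d=viewer.grab_frame('wrist');P=cloud(d,'wrist',c);save('w3',im);np.savez('w3.npz',im=im,d=d,P=P)
print(rack(P))
go(433,303,150,38.9-90)
E
```

```text
(733.2, 17.7, np.float64(19.7), 74.8, 19.0, 2.0, 340, 107)
(701.4, 206.3, np.float64(19.9), 60.4, 52.4, -79.8, 260, 117)
(518.9, 357.2, np.float64(18.4), 89.0, 17.1, 33.7, 194, 195)
(485.4, 408.7, np.float64(18.3), 59.6, 17.0, 43.4, 172, 209)
(432.8, 302.7, np.float64(18.2), 73.7, 17.3, 38.9, 217, 232)
(399.5, 357.9, np.float64(18.2), 59.1, 17.3, 38.3, 193, 247)
(353.7, 246.0, np.float64(18.2), 73.7, 17.4, 31.4, 242, 268)
(317.6, 305.1, np.float64(17.8), 88.8, 17.0, 28.2, 216, 283)
bar 103 ((533.1467895507812, -67.92985534667969), (29.669126510620117, 19.71762466430664), 29.134004592895508) 0.03540346075310941
((699.5377807617188, 21.095401763916016), (23.452468872070312, 12.495889663696289), 48.023128509521484)
((574.7890625, 161.9771270751953), (31.259750366210938, 105.58011627197266), 22.6910400390625)
t 7.5 tcp [514.8 187.1 198.8] yaw 31.8 q1,q6 [ 0.31 -0.25] SHIFT [141.6  -8.3  48.9] TURN z 1.448 tilt [-0.07 -0.02] F [-0.5  0.  -1. ] w 54.8
```

View pics/w3.png

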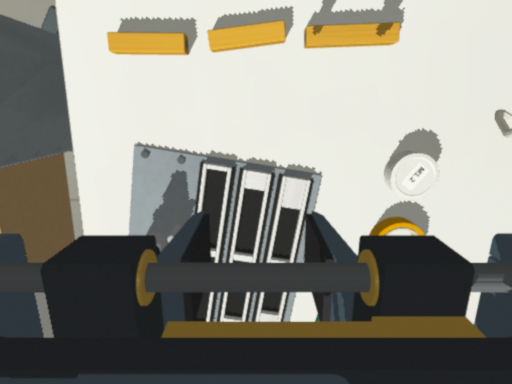

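Wrist view: all pockets are clear of the bar; the rows have light, offset ends (row 90 left, 75 middle, 60 right), and three spacers at top (147,43), (246,37), (352,35). Next the 75 at world (433,303).

```bash
cat >> h.py <<'E'
C=np.array([553.3,96.1]);A=22.4
def pocket(L,b,dx=0):
    "L length, b=+1 for +x pocket; returns world xy mm"
    a=np.radians(A);yd=np.array([np.cos(a),np.sin(a)]);xd=np.array([yd[1],-yd[0]])
    return C+xd*b*{60:37,75:44.5,90:52}[L]+yd*{60:44,75:0,90:-44}[L]
def plan(x,y,z,yaw,n=None,full=False):
    "n equal rows (tool axes) to a pose; yaw of tool y in deg, taken mod 180 to the near one unless full"
    s=env.get_state();Rt=R.from_quat(s['tool_rot']).as_matrix();p=s['tcp_pos']*1000
    cur=np.degrees(np.arctan2(Rt[1,1],Rt[0,1]));dy=cur-yaw
    dy=(dy+180)%360-180 if full else (dy+90)%180-90
    w=np.radians(dy);D=np.array([x,y,z])-p
    if n is None:n=max(int(np.ceil(max(np.linalg.norm(D)/36,abs(w)/.115))),1);n=n if n<5 else -(-n//5)*5
    Q=R.from_rotvec([0,0,w/n]).as_matrix();M=sum(np.linalg.matrix_power(Q,k) for k in range(n))
    l=np.linalg.solve(Rt@M,D)
    q=p.copy();X=Rt.copy();rr=[]
    for k in range(n):q=q+X@l;X=X@Q;rr.append(np.hypot(*q[:2]))
    print('t',round(float(s['time']),1),'tcp',p.round(1),'yaw',cur.round(1),'q6',s['joint_pos'][5].round(2),'ROWS',n,'lin',l.round(1).tolist(),'turn',round(w/n,4),'r',round(min(rr)),round(max(rr)),'F',np.round(s['contact_force'],1),'w',round(float(s['grip_width'])*1000,1))
E
python3 - <<'E'
from h import *
plan(432.8,302.7,120,38.9-90)
for L in(60,75,90):print(L,pocket(L,1).round(1),pocket(L,-1).round(1))
E
```

```text
t 7.5 tcp [514.8 187.1 198.8] yaw 31.8 q6 -0.25 ROWS 15 lin [7.6, -6.9, 5.3] turn 0.0965 r 506 539 F [-0.5  0.  -1. ] w 54.8
60 [608.1  78.7] [579.9 147.1]
75 [570.3  55. ] [536.3 137.2]
90 [532.4  31.3] [492.8 127.4]
```

Call:
{"method": "apply_moves", "body": {"fingers": [0.5, 0.5, 0.5, 0.5, 0.5], "linear": [[7.6, -6.9, 5.3], [7.6, -6.9, 5.3], [7.6, -6.9, 5.3], [7.6, -6.9, 5.3], [7.6, -6.9, 5.3]], "turn": [[0, 0, 0.0965], [0, 0, 0.0965], [0, 0, 0.0965], [0, 0, 0.0965], [0, 0, 0.0965]]}}

```text
time: 7.93
tcp_pos: [0.4686, 0.2084, 0.1724]
tool_rot: [0.684, 0.73, -0.0, -0.0]
contact_force: [-0.4, -0.2, -0.2]
grip_width: 0.0457
gripper_force: 0.0
```

Call:
{"method": "apply_moves", "body": {"fingers": [0.5, 0.5, 0.5, 0.5, 0.5], "linear": [[7.6, -6.9, 5.3], [7.6, -6.9, 5.3], [7.6, -6.9, 5.3], [7.6, -6.9, 5.3], [7.6, -6.9, 5.3]], "turn": [[0, 0, 0.0965], [0, 0, 0.0965], [0, 0, 0.0965], [0, 0, 0.0965], [0, 0, 0.0965]]}}

```text
time: 8.35
tcp_pos: [0.4394, 0.25, 0.146]
tool_rot: [0.838, 0.546, -0.001, -0.0]
contact_force: [0.2, -0.2, 0.3]
grip_width: 0.0458
gripper_force: 0.0
```

Call:
{"method": "apply_moves", "body": {"fingers": [0.5, 0.5, 0.5, 0.5, 0.5], "linear": [[7.6, -6.9, 5.3], [7.6, -6.9, 5.3], [7.6, -6.9, 5.3], [7.6, -6.9, 5.3], [7.6, -6.9, 5.3]], "turn": [[0, 0, 0.0965], [0, 0, 0.0965], [0, 0, 0.0965], [0, 0, 0.0965], [0, 0, 0.0965]]}}

```text
time: 8.77
tcp_pos: [0.433, 0.3005, 0.1195]
tool_rot: [0.944, 0.33, -0.001, 0.0]
contact_force: [0.1, 0.6, 0.4]
grip_width: 0.0459
gripper_force: 0.0
```

Call:
{"method": "apply_moves", "body": {"fingers": [0.5, 0.5], "linear": [[0, 0, 0], [0, 0, 0]], "turn": [[0, 0, 0], [0, 0, 0]]}}

```text
time: 8.93
tcp_pos: [0.4332, 0.3004, 0.1197]
tool_rot: [0.943, 0.334, -0.001, 0.0]
contact_force: [-0.3, 0.2, 0.4]
grip_width: 0.0457
gripper_force: 0.0
```

```bash
python3 - <<'E'
from h import *
plan(432.8,302.7,26,38.9-90,5)
c=cal('wrist');im,d=viewer.grab_frame('wrist');P=cloud(d,'wrist',c);save('w4',im);np.savez('w4.npz',im=im,d=d,P=P)
for b in brass(im,P,.012,.024):print(b)
E
```

```text
t 8.9 tcp [433.2 300.4 119.7] yaw -51.0 q6 1.45 ROWS 5 lin [0.2, -0.4, 18.7] turn 0.0003 r 527 528 F [-0.3  0.2  0.4] w 45.7
(519.3, 358.2, np.float64(18.4), 88.9, 17.3, 33.9, 269, 63)
(485.5, 409.0, np.float64(18.4), 59.8, 18.4, 44.2, 188, 57)
(400.0, 358.1, np.float64(18.3), 59.0, 18.3, 38.4, 178, 185)
(433.2, 303.7, np.float64(18.4), 74.0, 16.6, 39.3, 254, 194)
(345.0, 241.1, np.float64(18.5), 36.3, 17.0, 31.4, 247, 306)
```

View pics/w4.png

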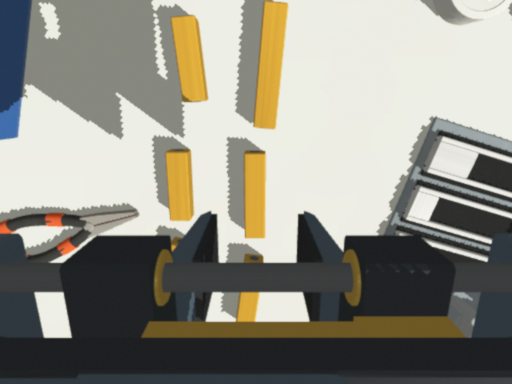

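The 75 mm bar sits at (254,194) between the finger lines; the wrist agrees with the top view to 1 mm. Going down.

Call:
{"method": "apply_moves", "body": {"fingers": [0.5, 0.5, 0.5, 0.5, 0.5], "linear": [[1.7, -2.4, 20], [0, 0, 20], [0, 0, 20], [0, 0, 20], [0, 0, 13.7]], "turn": [[0, 0, 0], [0, 0, 0], [0, 0, 0], [0, 0, 0], [0, 0, 0]]}}

```text
time: 9.4
tcp_pos: [0.4331, 0.303, 0.0251]
tool_rot: [0.943, 0.333, -0.001, 0.0]
contact_force: [-0.5, 0.7, -0.5]
grip_width: 0.0458
gripper_force: 0.0
```

Call:
{"method": "apply_moves", "body": {"fingers": [1, 1, 1, 1, 1], "linear": [[0, 0, 0], [0, 0, 0], [0, 0, 0], [0, 0, 0], [0, 0, 0]], "turn": [[0, 0, 0], [0, 0, 0], [0, 0, 0], [0, 0, 0], [0, 0, 0]]}}

```text
time: 9.82
tcp_pos: [0.4341, 0.3045, 0.0273]
tool_rot: [0.943, 0.332, 0.001, -0.0]
contact_force: [-0.3, -2.4, 8.7]
grip_width: 0.0176
gripper_force: 40.0
```

Call:
{"method": "apply_moves", "body": {"fingers": [1, 1, 1], "linear": [[0, 0, 0], [0, 0, 0], [0, 0, 0]], "turn": [[0, 0, 0], [0, 0, 0], [0, 0, 0]]}}

```text
time: 10.07
tcp_pos: [0.4341, 0.3045, 0.0273]
tool_rot: [0.943, 0.332, 0.001, -0.0]
contact_force: [0.0, -3.2, 9.9]
grip_width: 0.0176
gripper_force: 40.0
```

Call:
{"method": "apply_moves", "body": {"fingers": [1, 1, 1, 1, 1], "linear": [[0, 0, -10], [0, 0, -20], [0, 0, -25], [0, 0, -25], [0, 0, 0]], "turn": [[0, 0, 0], [0, 0, 0], [0, 0, 0], [0, 0, 0], [0, 0, 0]]}}

```text
time: 10.48
tcp_pos: [0.4355, 0.3056, 0.1111]
tool_rot: [0.943, 0.332, 0.003, -0.001]
contact_force: [2.1, 0.5, -0.3]
grip_width: 0.0175
gripper_force: 40.0
```

```bash
cat >> h.py <<'E'
def held(name=None):
    "brass near the fingers, in tool axes (mm): extent along tool x, y and top z"
    c=cal('wrist');s=env.get_state();im,d=viewer.grab_frame('wrist');P=cloud(d,'wrist',c)
    if name:save(name,im)
    T=(P-s['tcp_pos'])@R.from_quat(s['tool_rot']).as_matrix()*1000
    hsv=cv2.cvtColor(im,cv2.COLOR_RGB2HSV)
    m=(hsv[...,0]>10)&(hsv[...,0]<28)&(hsv[...,1]>110)&(np.abs(T[...,1])<25)&(T[...,2]>-5)&(T[...,2]<35)&(T[...,0]>-30)&(d>.05)
    q=T[m]
    if len(q)<30:print('held: none',len(q));return
    top=q[q[:,2]<np.percentile(q[:,2],10)+4]
    far=top[top[:,0]>20]
    print('held n',len(q),'x max',np.percentile(top[:,0],99).round(1),'y',np.percentile(far[:,1],[2,98]).round(1) if len(far) else None,'z top',np.median(top[:,2]).round(1),'yslope',np.degrees(np.polyfit(top[:,0],top[:,1],1)[0]).round(1))
E
python3 - <<'E'
from h import *
held('w5');p=pocket(75,1);plan(*p,90,A)
p=pocket(75,-1);plan(*p,90,A)
E
```

```text
held n 2664 x max 35.4 y [-8.1  8. ] z top 9.0 yslope -0.2
t 10.5 tcp [434.8 305.2 109.2] yaw -51.2 q6 1.46 ROWS 15 lin [-14.3, 14.4, 1.3] turn -0.0856 r 485 573 F [ 0.3 -0.3 -1.6] w 17.4
t 10.5 tcp [434.8 305.2 109.2] yaw -51.2 q6 1.46 ROWS 15 lin [-9.4, 10.4, 1.3] turn -0.0856 r 500 554 F [ 0.3 -0.3 -1.6] w 17.4
```

View pics/w5.png

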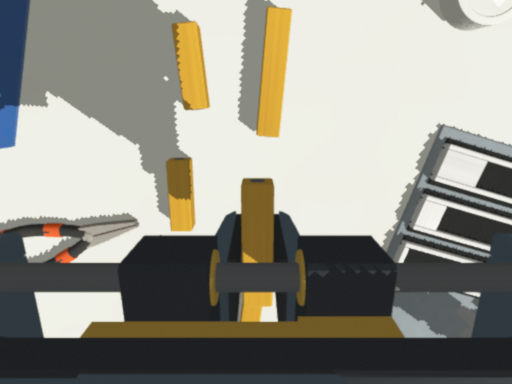

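The held bar's end is at (257,180), well aligned, with its centre 1.6 mm behind the TCP along tool x.

Call:
{"method": "apply_moves", "body": {"fingers": [1, 1, 1, 1, 1], "linear": [[-14.3, 14.4, 1.5], [-14.3, 14.4, 1.5], [-14.3, 14.4, 1.5], [-14.3, 14.4, 1.5], [-14.3, 14.4, 1.5]], "turn": [[0, 0, -0.0856], [0, 0, -0.0856], [0, 0, -0.0856], [0, 0, -0.0856], [0, 0, -0.0856]]}}

```text
time: 10.95
tcp_pos: [0.4393, 0.2026, 0.0981]
tool_rot: [0.85, 0.527, -0.001, -0.0]
contact_force: [-0.1, 0.2, -1.0]
grip_width: 0.0177
gripper_force: 40.0
```

Call:
{"method": "apply_moves", "body": {"fingers": [1, 1, 1, 1, 1], "linear": [[-14.3, 14.4, 1.5], [-14.3, 14.4, 1.5], [-14.3, 14.4, 1.5], [-14.3, 14.4, 1.5], [-14.3, 14.4, 1.5]], "turn": [[0, 0, -0.0856], [0, 0, -0.0856], [0, 0, -0.0856], [0, 0, -0.0856], [0, 0, -0.0856]]}}

```text
time: 11.37
tcp_pos: [0.4876, 0.114, 0.0906]
tool_rot: [0.719, 0.695, -0.0, -0.0]
contact_force: [-1.1, 0.6, -1.0]
grip_width: 0.0179
gripper_force: 40.0
```

Call:
{"method": "apply_moves", "body": {"fingers": [1, 1, 1, 1, 1], "linear": [[-14.3, 14.4, 1.5], [-14.3, 14.4, 1.5], [-14.3, 14.4, 1.5], [-14.3, 14.4, 1.5], [-14.3, 14.4, 1.5]], "turn": [[0, 0, -0.0856], [0, 0, -0.0856], [0, 0, -0.0856], [0, 0, -0.0856], [0, 0, -0.0856]]}}

```text
time: 11.78
tcp_pos: [0.5683, 0.0534, 0.083]
tool_rot: [0.555, 0.832, -0.0, -0.001]
contact_force: [0.4, 0.4, -0.4]
grip_width: 0.0176
gripper_force: 40.0
```

```bash
python3 - <<'E'
from h import *
held('w6')
c=cal('wrist');im,d=viewer.grab_frame('wrist');P=cloud(d,'wrist',c);np.savez('w6.npz',im=im,d=d,P=P)
o=ortho(im,'wrist',.013,.45,.68,-.05,.25,2600,c);save('o6',o)
plan(569.7,56.5,60,A)
plan(569.7,56.5,35,A)
E
```

```text
held n 2725 x max 34.9 y [-7.3  9.4] z top 9.0 yslope 0.6
t 11.9 tcp [570.1  53.2  83.3] yaw 22.5 q6 -0.34 ROWS 1 lin [3.2, 0.9, 23.3] turn 0.0014 r 572 572 F [-1.5 -0.3 -1.1] w 17.6
t 11.9 tcp [570.1  53.2  83.3] yaw 22.5 q6 -0.34 ROWS 2 lin [1.6, 0.4, 24.1] turn 0.0007 r 572 573 F [-1.5 -0.3 -1.1] w 17.6
```

View pics/o6.png

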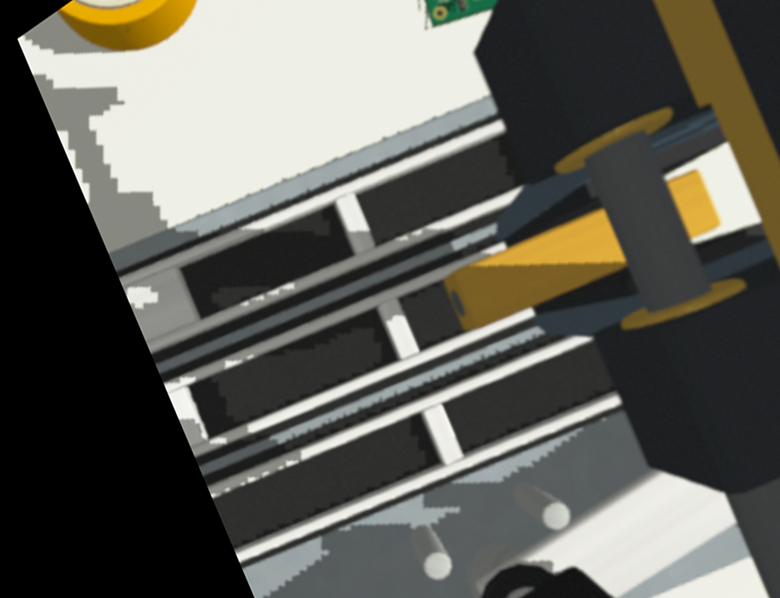

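The rectified view shows the 75-row divider at (401,330), which puts the rack centre at (553.1,95.8). That agrees with my estimate, and the held bar is above the +x pocket.

Call:
{"method": "apply_moves", "body": {"fingers": [1, 1, 1, 1, 1], "linear": [[3.2, 0.9, 15], [0, 0, 15], [0, 0, 10], [0, 0, 6], [0, 0, 0]], "turn": [[0, 0, 0], [0, 0, 0], [0, 0, 0], [0, 0, 0], [0, 0, 0]]}}

```text
time: 12.3
tcp_pos: [0.5668, 0.0577, 0.0364]
tool_rot: [0.557, 0.831, -0.001, -0.001]
contact_force: [-0.4, 1.3, -1.6]
grip_width: 0.0174
gripper_force: 40.0
```

```bash
python3 - <<'E'
from h import *
held();plan(569.7,56.5,34,A)
E
```

```text
held n 2803 x max 34.9 y [-7.5  9.5] z top 9.0 yslope 0.3
t 12.3 tcp [567.3  57.7  37.3] yaw 22.4 q6 -0.33 ROWS 1 lin [-2.0, 1.7, 3.3] turn -0.0007 r 572 572 F [-0.6 -0.4 -0.1] w 17.5
```

Call:
{"method": "apply_moves", "body": {"fingers": [1, 1, 1], "linear": [[-2, 1.7, 0], [0, 0, 0], [0, 0, 0]], "turn": [[0, 0, 0], [0, 0, 0], [0, 0, 0]]}}

```text
time: 12.6
tcp_pos: [0.5708, 0.0563, 0.0384]
tool_rot: [0.557, 0.831, 0.0, 0.0]
contact_force: [0.5, -0.8, -0.6]
grip_width: 0.0177
gripper_force: 40.0
```

```bash
python3 - <<'E'
from h import *
plan(569.7,56.5,34,A)
E
```

```text
t 12.6 tcp [570.8  56.3  38.4] yaw 22.4 q6 -0.33 ROWS 1 lin [0.6, -1.0, 4.4] turn -0.0007 r 572 572 F [ 0.5 -0.8 -0.6] w 17.7
```

Call:
{"method": "apply_moves", "body": {"fingers": [1, 1, 1, 1], "linear": [[0.4, -0.5, 2], [0, 0, 1.5], [0, 0, 0], [0, 0, 0]], "turn": [[0, 0, 0], [0, 0, 0], [0, 0, 0], [0, 0, 0]]}}

```text
time: 12.93
tcp_pos: [0.5697, 0.0566, 0.0344]
tool_rot: [0.557, 0.831, 0.0, 0.0]
contact_force: [-1.4, -0.7, 3.4]
grip_width: 0.0176
gripper_force: 40.0
```

```bash
python3 - <<'E'
from h import *
for i in range(3):
    held();plan(569.7,56.5,34,A)
E
```

```text
held n 2834 x max 35.0 y [-7.8  9.4] z top 9.0 yslope 0.2
t 13.0 tcp [569.7  56.6  34.4] yaw 22.4 q6 -0.33 ROWS 1 lin [-0.1, -0.0, 0.4] turn -0.0005 r 572 572 F [-1.4  0.7  3.4] w 17.7
held n 2833 x max 34.9 y [-7.8  9.4] z top 9.0 yslope 0.4
t 13.0 tcp [569.7  56.6  34.4] yaw 22.4 q6 -0.33 ROWS 1 lin [-0.1, -0.1, 0.4] turn -0.0005 r 572 572 F [-1.  -0.2  3.2] w 17.7
held n 2848 x max 34.9 y [-7.8  9.4] z top 9.0 yslope 0.2
t 13.1 tcp [569.7  56.6  34.4] yaw 22.4 q6 -0.33 ROWS 1 lin [-0.1, -0.0, 0.4] turn -0.0005 r 572 572 F [-1.4 -0.9  4.5] w 17.6
```

Seated at floor height with light contact. Release and rise.

Call:
{"method": "apply_moves", "body": {"fingers": [0.66, 0.66, 0.66, 0.66], "linear": [[0, 0, 0], [0, 0, 0], [0, 0, 0], [0, 0, 0]], "turn": [[0, 0, 0], [0, 0, 0], [0, 0, 0], [0, 0, 0]]}}

```text
time: 13.42
tcp_pos: [0.5696, 0.0566, 0.0341]
tool_rot: [0.556, 0.831, -0.0, -0.0]
contact_force: [0.3, -0.3, 0.1]
grip_width: 0.0312
gripper_force: 0.0
```

Call:
{"method": "apply_moves", "body": {"fingers": [0.66, 0.66, 0.66, 0.5, 0.5], "linear": [[0, 0, -10], [0, 0, -20], [0, 0, -25], [0, 0, -25], [0, 0, 0]], "turn": [[0, 0, 0], [0, 0, 0], [0, 0, 0], [0, 0, 0], [0, 0, 0]]}}

```text
time: 13.83
tcp_pos: [0.5721, 0.0567, 0.1192]
tool_rot: [0.556, 0.831, 0.002, 0.002]
contact_force: [1.7, -0.3, 0.5]
grip_width: 0.0412
gripper_force: 0.0
```

```bash
cat >> h.py <<'E'
def look(n,px=8):
    "all spacers seen by a camera; those in the rack in rack axes"
    c=cal(n);im,d=viewer.grab_frame(n);P=cloud(d,n,c)
    a=np.radians(A);yd=np.array([np.cos(a),np.sin(a)]);xd=np.array([yd[1],-yd[0]])
    for b in brass(im,P,.010,.045):
        v=np.array(b[:2])-C;l=np.array([v@xd,v@yd])
        print(n,b[:6],('RACK %.1f %.1f ang %.1f'%(l[0],l[1],(b[5]-A+180)%180)) if abs(l[0])<110 and abs(l[1])<66 else '')
    return im,d,P
E
python3 - <<'E'
from h import *
look('wrist');look('top');plan(353.7,246.3,110,31.4-90)
E
```

```text
wrist (693.3, 203.4, np.float64(20.0), 60.7, 52.4, -56.5) 
wrist (571.3, 55.5, np.float64(25.3), 73.5, 18.0, -67.3) RACK 44.4 1.2 ang 90.3
top (748.2, 18.1, np.float64(19.9), 42.6, 18.5, 0.9) 
top (697.2, 205.0, np.float64(20.1), 61.2, 58.8, 0.7) 
top (564.6, 68.4, np.float64(25.0), 44.8, 17.7, -67.3) RACK 29.9 -0.1 ang 90.3
top (518.8, 357.4, np.float64(18.1), 88.9, 17.4, 33.9) 
top (485.2, 408.4, np.float64(18.2), 59.0, 17.1, 43.9) 
top (399.4, 357.9, np.float64(18.1), 59.0, 17.3, 38.4) 
top (353.5, 245.9, np.float64(18.1), 74.4, 17.3, 31.3) 
top (317.7, 304.9, np.float64(18.1), 88.7, 17.4, 27.7) 
t 13.9 tcp [570.3  56.6 115.6] yaw 22.4 q6 -0.33 ROWS 15 lin [9.1, -18.8, 0.3] turn 0.0942 r 415 552 F [ 1.  -0.1 -0.3] w 44.6
```

The first spacer is seated (rack coordinates 44.4, 1.2; top 25 mm).

```bash
python3 - <<'E'
from h import *
plan(440,240,110,31.4-90)
E
```

```text
t 13.9 tcp [570.3  56.6 115.6] yaw 22.4 q6 -0.33 ROWS 15 lin [10.3, -12.6, 0.4] turn 0.0942 r 479 558 F [ 1.  -0.1 -0.3] w 44.6
```

Call:
{"method": "apply_moves", "body": {"fingers": [0.5, 0.5, 0.5, 0.5, 0.5], "linear": [[10.3, -12.6, 0.4], [10.3, -12.6, 0.4], [10.3, -12.6, 0.4], [10.3, -12.6, 0.4], [10.3, -12.6, 0.4]], "turn": [[0, 0, 0.0942], [0, 0, 0.0942], [0, 0, 0.0942], [0, 0, 0.0942], [0, 0, 0.0942]]}}

```text
time: 14.35
tcp_pos: [0.4967, 0.0941, 0.1113]
tool_rot: [0.737, 0.676, -0.001, -0.001]
contact_force: [-0.2, 0.3, -0.4]
grip_width: 0.0455
gripper_force: 0.0
```

Call:
{"method": "apply_moves", "body": {"fingers": [0.5, 0.5, 0.5, 0.5, 0.5], "linear": [[10.3, -12.6, 0.4], [10.3, -12.6, 0.4], [10.3, -12.6, 0.4], [10.3, -12.6, 0.4], [10.3, -12.6, 0.4]], "turn": [[0, 0, 0.0942], [0, 0, 0.0942], [0, 0, 0.0942], [0, 0, 0.0942], [0, 0, 0.0942]]}}

```text
time: 14.77
tcp_pos: [0.4502, 0.1601, 0.1094]
tool_rot: [0.874, 0.486, -0.001, -0.0]
contact_force: [0.6, 0.1, 0.3]
grip_width: 0.0455
gripper_force: 0.0
```

Call:
{"method": "apply_moves", "body": {"fingers": [0.5, 0.5, 0.5, 0.5, 0.5], "linear": [[10.3, -12.6, 0.4], [10.3, -12.6, 0.4], [10.3, -12.6, 0.4], [10.3, -12.6, 0.4], [10.3, -12.6, 0.4]], "turn": [[0, 0, 0.0942], [0, 0, 0.0942], [0, 0, 0.0942], [0, 0, 0.0942], [0, 0, 0.0942]]}}

```text
time: 15.18
tcp_pos: [0.4388, 0.2401, 0.1073]
tool_rot: [0.963, 0.269, -0.001, 0.0]
contact_force: [0.1, -0.5, -0.2]
grip_width: 0.0456
gripper_force: 0.0
```

Call:
{"method": "apply_moves", "body": {"fingers": [0.5, 0.5, 0.5, 0.5, 0.5], "linear": [[-23.5, -16.7, 0], [-23.5, -16.7, 0], [-23.5, -16.7, 0], [0, 0, 0], [0, 0, 0]], "turn": [[0, 0, 0], [0, 0, 0], [0, 0, 0], [0, 0, 0], [0, 0, 0]]}}

```text
time: 15.6
tcp_pos: [0.3521, 0.2454, 0.1076]
tool_rot: [0.962, 0.271, -0.001, 0.0]
contact_force: [-0.2, 0.2, -0.3]
grip_width: 0.0455
gripper_force: 0.0
```

```bash
python3 - <<'E'
from h import *
look('wrist');plan(353.7,246.3,25.5,31.4-90,1)
E
```

```text
wrist (399.7, 357.9, np.float64(18.3), 59.6, 18.3, 38.6) 
wrist (318.2, 305.4, np.float64(18.3), 89.1, 18.5, 27.8) 
wrist (353.9, 246.3, np.float64(18.5), 74.5, 16.9, 31.0) 
t 15.7 tcp [353.3 245.7 107.9] yaw -58.5 q6 1.58 ROWS 1 lin [0.7, -0.3, 82.4] turn 0.0011 r 431 431 F [ 0.2 -0.8  0.1] w 45.9
```

Call:
{"method": "apply_moves", "body": {"fingers": [0.5, 0.5, 0.5, 0.5, 0.5], "linear": [[-0.5, -0.3, 20], [0, 0, 20], [0, 0, 20], [0, 0, 15], [0, 0, 7]], "turn": [[0, 0, 0], [0, 0, 0], [0, 0, 0], [0, 0, 0], [0, 0, 0]]}}

```text
time: 16.07
tcp_pos: [0.3531, 0.2451, 0.0243]
tool_rot: [0.963, 0.27, -0.001, 0.0]
contact_force: [0.0, 0.1, -0.1]
grip_width: 0.0458
gripper_force: 0.0
```

Call:
{"method": "apply_moves", "body": {"fingers": [1, 1, 1, 1, 1], "linear": [[0, 0, 0], [0, 0, 0], [0, 0, 0], [0, 0, 0], [0, 0, 0]], "turn": [[0, 0, 0], [0, 0, 0], [0, 0, 0], [0, 0, 0], [0, 0, 0]]}}

```text
time: 16.48
tcp_pos: [0.3536, 0.246, 0.027]
tool_rot: [0.963, 0.271, 0.001, -0.0]
contact_force: [0.4, -1.6, 5.0]
grip_width: 0.0178
gripper_force: 40.0
```

Call:
{"method": "apply_moves", "body": {"fingers": [1, 1, 1], "linear": [[0, 0, 0], [0, 0, 0], [0, 0, 0]], "turn": [[0, 0, 0], [0, 0, 0], [0, 0, 0]]}}

```text
time: 16.73
tcp_pos: [0.3536, 0.246, 0.027]
tool_rot: [0.963, 0.271, 0.001, -0.0]
contact_force: [0.2, -1.8, 8.7]
grip_width: 0.0178
gripper_force: 40.0
```

Call:
{"method": "apply_moves", "body": {"fingers": [1, 1, 1, 1, 1], "linear": [[0, 0, -10], [0, 0, -20], [0, 0, -25], [0, 0, -10], [0, 0, 0]], "turn": [[0, 0, 0], [0, 0, 0], [0, 0, 0], [0, 0, 0], [0, 0, 0]]}}

```text
time: 17.15
tcp_pos: [0.3543, 0.2465, 0.0937]
tool_rot: [0.963, 0.271, 0.002, -0.001]
contact_force: [0.9, 0.8, -0.8]
grip_width: 0.0174
gripper_force: 40.0
```

Call:
{"method": "apply_moves", "body": {"fingers": [1, 1, 1, 1], "linear": [[23.5, 16.7, 0], [23.5, 16.7, 0], [23.5, 16.7, 0], [0, 0, 0]], "turn": [[0, 0, 0], [0, 0, 0], [0, 0, 0], [0, 0, 0]]}}

```text
time: 17.48
tcp_pos: [0.4438, 0.2399, 0.0912]
tool_rot: [0.963, 0.27, 0.002, -0.0]
contact_force: [-0.2, 0.3, -0.3]
grip_width: 0.0174
gripper_force: 40.0
```

```bash
python3 - <<'E'
from h import *
held();p=pocket(75,-1);print(p);plan(*p,75,A)
E
```

```text
held n 2771 x max 37.1 y [-8.1  7.9] z top 8.6 yslope -0.1
[536.34236825 137.2422985 ]
t 17.5 tcp [441.2 239.5  90.6] yaw -58.7 q6 1.47 ROWS 15 lin [-4.5, 9.1, 1.0] turn -0.0943 r 493 554 F [-0.8 -0.2 -1.2] w 17.4
```

Call:
{"method": "apply_moves", "body": {"fingers": [1, 1, 1, 1, 1], "linear": [[-4.5, 9.1, 1], [-4.5, 9.1, 1], [-4.5, 9.1, 1], [-4.5, 9.1, 1], [-4.5, 9.1, 1]], "turn": [[0, 0, -0.0943], [0, 0, -0.0943], [0, 0, -0.0943], [0, 0, -0.0943], [0, 0, -0.0943]]}}

```text
time: 17.95
tcp_pos: [0.4517, 0.1906, 0.0853]
tool_rot: [0.872, 0.49, -0.001, -0.0]
contact_force: [0.4, -0.2, -0.1]
grip_width: 0.0176
gripper_force: 40.0
```

Call:
{"method": "apply_moves", "body": {"fingers": [1, 1, 1, 1, 1], "linear": [[-4.5, 9.1, 1], [-4.5, 9.1, 1], [-4.5, 9.1, 1], [-4.5, 9.1, 1], [-4.5, 9.1, 1]], "turn": [[0, 0, -0.0943], [0, 0, -0.0943], [0, 0, -0.0943], [0, 0, -0.0943], [0, 0, -0.0943]]}}

```text
time: 18.37
tcp_pos: [0.4862, 0.154, 0.0803]
tool_rot: [0.733, 0.68, -0.001, -0.0]
contact_force: [-0.3, -0.5, -2.1]
grip_width: 0.0174
gripper_force: 40.0
```

Call:
{"method": "apply_moves", "body": {"fingers": [1, 1, 1, 1, 1], "linear": [[-4.5, 9.1, 1], [-4.5, 9.1, 1], [-4.5, 9.1, 1], [-4.5, 9.1, 1], [-4.5, 9.1, 1]], "turn": [[0, 0, -0.0943], [0, 0, -0.0943], [0, 0, -0.0943], [0, 0, -0.0943], [0, 0, -0.0943]]}}

```text
time: 18.78
tcp_pos: [0.5336, 0.137, 0.0752]
tool_rot: [0.554, 0.833, -0.001, -0.001]
contact_force: [0.0, 0.8, -1.3]
grip_width: 0.0179
gripper_force: 40.0
```

Call:
{"method": "apply_moves", "body": {"fingers": [1, 1, 1, 1, 1], "linear": [[0, 0, 15], [0, 0, 10], [0, 0, 0], [0, 0, 0], [0, 0, 0]], "turn": [[0, 0, 0], [0, 0, 0], [0, 0, 0], [0, 0, 0], [0, 0, 0]]}}

```text
time: 19.2
tcp_pos: [0.5341, 0.1373, 0.0512]
tool_rot: [0.556, 0.831, -0.0, -0.0]
contact_force: [-0.5, 0.5, -0.8]
grip_width: 0.0176
gripper_force: 40.0
```

```bash
python3 - <<'E'
from h import *
held();p=pocket(75,-1);plan(*p,34.2,A,1)
E
```

```text
held n 2820 x max 36.6 y [-7.3  9.8] z top 8.7 yslope 0.6
t 19.2 tcp [534.4 137.3  51.5] yaw 22.5 q6 -0.18 ROWS 1 lin [-0.8, 1.8, 17.3] turn 0.001 r 554 554 F [ 0.1 -0.2 -1.1] w 17.3
```

Call:
{"method": "apply_moves", "body": {"fingers": [1, 1, 1, 1, 1], "linear": [[-0.4, 1.4, 6], [0, 0, 6], [0, 0, 5], [0, 0, 0], [0, 0, 0]], "turn": [[0, 0, 0], [0, 0, 0], [0, 0, 0], [0, 0, 0], [0, 0, 0]]}}

```text
time: 19.67
tcp_pos: [0.5359, 0.1373, 0.0337]
tool_rot: [0.556, 0.831, -0.0, -0.0]
contact_force: [-0.5, -0.3, -1.9]
grip_width: 0.018
gripper_force: 40.0
```

```bash
python3 - <<'E'
from h import *
held();p=pocket(75,-1);plan(*p,34.2,A,1)
E
```

```text
held n 2939 x max 36.6 y [-7.8  9.8] z top 8.3 yslope 0.4
t 19.7 tcp [535.9 137.3  33.8] yaw 22.5 q6 -0.18 ROWS 1 lin [-0.2, 0.4, -0.4] turn 0.001 r 554 554 F [-0.3  0.4 -0.8] w 17.5
```

Good fit, hovering just off the floor. Release, rise, look.

Call:
{"method": "apply_moves", "body": {"fingers": [0.66, 0.66, 0.66, 0.66], "linear": [[0, 0, 0], [0, 0, 0], [0, 0, 0], [0, 0, 0]], "turn": [[0, 0, 0], [0, 0, 0], [0, 0, 0], [0, 0, 0]]}}

```text
time: 20.05
tcp_pos: [0.5361, 0.1373, 0.0343]
tool_rot: [0.556, 0.831, 0.0, 0.0]
contact_force: [-0.1, 0.4, -0.8]
grip_width: 0.0309
gripper_force: 0.0
```

Call:
{"method": "apply_moves", "body": {"fingers": [0.66, 0.66, 0.66, 0.5, 0.5], "linear": [[0, 0, -10], [0, 0, -20], [0, 0, -25], [0, 0, -20], [0, 0, 0]], "turn": [[0, 0, 0], [0, 0, 0], [0, 0, 0], [0, 0, 0], [0, 0, 0]]}}

```text
time: 20.47
tcp_pos: [0.5382, 0.1378, 0.1135]
tool_rot: [0.556, 0.831, 0.002, 0.002]
contact_force: [1.0, -0.0, -0.1]
grip_width: 0.0416
gripper_force: 0.0
```

```bash
python3 - <<'E'
from h import *
look('wrist');look('top');plan(518.9,357.6,107,33.9-90);plan(440,280,107,28-90)
E
```

```text
wrist (536.9, 137.4, np.float64(25.4), 74.2, 18.0, -67.1) RACK -44.4 0.6 ang 90.5
wrist (696.9, 206.2, np.float64(20.0), 61.2, 60.7, 16.0) 
wrist (557.3, 89.0, np.float64(19.3), 16.6, 1.6, 22.1) RACK 8.1 1.0 ang 179.7
wrist (574.2, 48.9, np.float64(25.4), 29.7, 17.5, -68.3) RACK 51.6 1.3 ang 89.3
top (732.8, 17.9, np.float64(19.9), 73.9, 18.7, 1.5) 
top (697.0, 204.9, np.float64(20.1), 60.5, 58.8, 0.6) 
top (553.0, 386.6, np.float64(18.3), 89.8, 17.4, 33.6) 
top (485.3, 408.7, np.float64(18.4), 59.6, 17.3, 43.4) 
top (399.4, 358.0, np.float64(18.1), 59.0, 17.5, 38.9) 
top (317.5, 305.2, np.float64(17.9), 89.0, 17.2, 28.0) 
t 20.6 tcp [536.6 137.4 110.4] yaw 22.5 q6 -0.18 ROWS 15 lin [15.1, -5.1, 0.2] turn 0.0914 r 537 630 F [-0.2  0.  -0.5] w 45.1
t 20.6 tcp [536.6 137.4 110.4] yaw 22.5 q6 -0.18 ROWS 15 lin [7.9, -9.8, 0.2] turn 0.0983 r 496 543 F [-0.2  0.  -0.5] w 45.1
```

The 90 mm spacer has been knocked from (519,357) to (553,387), angle unchanged. Taking it next at its new place.

```bash
python3 - <<'E'
from h import *
plan(553.2,386.9,107,33.7-90)
E
```

```text
t 20.6 tcp [536.6 137.4 110.4] yaw 22.5 q6 -0.18 ROWS 15 lin [17.7, -3.3, 0.2] turn 0.0916 r 544 675 F [-0.2  0.  -0.5] w 45.1
```

Call:
{"method": "apply_moves", "body": {"fingers": [0.5, 0.5, 0.5, 0.5, 0.5], "linear": [[17.7, -3.3, 0.2], [17.7, -3.3, 0.2], [17.7, -3.3, 0.2], [17.7, -3.3, 0.2], [17.7, -3.3, 0.2]], "turn": [[0, 0, 0.0916], [0, 0, 0.0916], [0, 0, 0.0916], [0, 0, 0.0916], [0, 0, 0.0916]]}}

```text
time: 20.98
tcp_pos: [0.5006, 0.2202, 0.1073]
tool_rot: [0.732, 0.682, -0.001, -0.0]
contact_force: [0.1, -0.3, -0.5]
grip_width: 0.0459
gripper_force: 0.0
```

Call:
{"method": "apply_moves", "body": {"fingers": [0.5, 0.5, 0.5, 0.5, 0.5], "linear": [[17.7, -3.3, 0.2], [17.7, -3.3, 0.2], [17.7, -3.3, 0.2], [17.7, -3.3, 0.2], [17.7, -3.3, 0.2]], "turn": [[0, 0, 0.0916], [0, 0, 0.0916], [0, 0, 0.0916], [0, 0, 0.0916], [0, 0, 0.0916]]}}

```text
time: 21.4
tcp_pos: [0.5068, 0.3095, 0.1061]
tool_rot: [0.867, 0.498, -0.001, -0.0]
contact_force: [0.1, 0.8, 0.5]
grip_width: 0.0456
gripper_force: 0.0
```

Call:
{"method": "apply_moves", "body": {"fingers": [0.5, 0.5, 0.5, 0.5, 0.5], "linear": [[17.7, -3.3, 0.2], [17.7, -3.3, 0.2], [17.7, -3.3, 0.2], [17.7, -3.3, 0.2], [17.7, -3.3, 0.2]], "turn": [[0, 0, 0.0916], [0, 0, 0.0916], [0, 0, 0.0916], [0, 0, 0.0916], [0, 0, 0.0916]]}}

```text
time: 21.82
tcp_pos: [0.5518, 0.3868, 0.1049]
tool_rot: [0.958, 0.288, -0.001, 0.0]
contact_force: [0.5, -0.4, -0.2]
grip_width: 0.0457
gripper_force: 0.0
```

Call:
{"method": "apply_moves", "body": {"fingers": [0.5, 0.5, 0.5], "linear": [[0, 0, 0], [0, 0, 0], [0, 0, 0]], "turn": [[0, 0, 0], [0, 0, 0], [0, 0, 0]]}}

```text
time: 22.07
tcp_pos: [0.5514, 0.3855, 0.1052]
tool_rot: [0.957, 0.291, -0.001, 0.0]
contact_force: [0.2, 0.7, -0.0]
grip_width: 0.0454
gripper_force: 0.0
```

```bash
python3 - <<'E'
from h import *
look('wrist');plan(553.2,386.9,25.5,33.7-90,1)
E
```

```text
wrist (553.8, 387.9, np.float64(18.4), 89.2, 17.2, 33.9) 
wrist (500.0, 422.8, np.float64(18.3), 20.5, 18.2, 45.6) 
t 22.1 tcp [551.4 385.4 105.5] yaw -56.2 q6 1.56 ROWS 1 lin [2.5, -0.3, 80.0] turn 0.0021 r 675 675 F [-1.2  0.2 -0.3] w 45.5
```

Call:
{"method": "apply_moves", "body": {"fingers": [0.5, 0.5, 0.5, 0.5, 0.5], "linear": [[1.8, -0.4, 20], [0, 0, 20], [0, 0, 20], [0, 0, 14], [0, 0, 6]], "turn": [[0, 0, 0], [0, 0, 0], [0, 0, 0], [0, 0, 0], [0, 0, 0]]}}

```text
time: 22.53
tcp_pos: [0.5522, 0.3864, 0.0241]
tool_rot: [0.957, 0.29, -0.001, 0.0]
contact_force: [-0.3, 0.1, -0.5]
grip_width: 0.0455
gripper_force: 0.0
```

Call:
{"method": "apply_moves", "body": {"fingers": [1, 1, 1, 1, 1], "linear": [[0, 0, 0], [0, 0, 0], [0, 0, 0], [0, 0, 0], [0, 0, 0]], "turn": [[0, 0, 0], [0, 0, 0], [0, 0, 0], [0, 0, 0], [0, 0, 0]]}}

```text
time: 22.95
tcp_pos: [0.554, 0.3879, 0.0273]
tool_rot: [0.957, 0.29, 0.001, -0.0]
contact_force: [-0.9, -0.5, 4.9]
grip_width: 0.0176
gripper_force: 40.0
```

Call:
{"method": "apply_moves", "body": {"fingers": [1, 1, 1], "linear": [[0, 0, 0], [0, 0, 0], [0, 0, 0]], "turn": [[0, 0, 0], [0, 0, 0], [0, 0, 0]]}}

```text
time: 23.2
tcp_pos: [0.554, 0.3878, 0.0272]
tool_rot: [0.957, 0.29, 0.001, -0.0]
contact_force: [-1.4, -0.8, 6.2]
grip_width: 0.0176
gripper_force: 40.0
```

Call:
{"method": "apply_moves", "body": {"fingers": [1, 1, 1, 1, 1], "linear": [[0, 0, -10], [0, 0, -20], [0, 0, -25], [0, 0, -10], [0, 0, 0]], "turn": [[0, 0, 0], [0, 0, 0], [0, 0, 0], [0, 0, 0], [0, 0, 0]]}}

```text
time: 23.62
tcp_pos: [0.5549, 0.3885, 0.0943]
tool_rot: [0.957, 0.29, 0.002, -0.001]
contact_force: [0.2, -0.7, -1.4]
grip_width: 0.0175
gripper_force: 40.0
```

Call:
{"method": "apply_moves", "body": {"fingers": [1, 1], "linear": [[0, 0, 0], [0, 0, 0]], "turn": [[0, 0, 0], [0, 0, 0]]}}

```text
time: 23.78
tcp_pos: [0.5529, 0.3872, 0.0902]
tool_rot: [0.957, 0.29, -0.001, 0.0]
contact_force: [-0.4, -0.8, -0.7]
grip_width: 0.0178
gripper_force: 40.0
```

```bash
python3 - <<'E'
from h import *
held();p=pocket(90,1);print(p);plan(*p,75,A)
E
```

```text
held n 3142 x max 44.0 y [-8.1  7.9] z top 8.9 yslope -0.2
[532.43563409  31.25650969]
t 23.8 tcp [552.8 387.1  89.9] yaw -56.3 q6 1.56 ROWS 15 lin [-24.7, 7.2, 1.0] turn -0.0915 r 504 650 F [ 0.2  0.  -1. ] w 17.4
```

Call:
{"method": "apply_moves", "body": {"fingers": [1, 1, 1, 1, 1], "linear": [[-24.7, 7.2, -1.7], [-24.7, 7.2, -1.7], [-24.7, 7.2, -1.7], [-24.7, 7.2, -1.7], [-24.7, 7.2, -1.7]], "turn": [[0, 0, -0.0915], [0, 0, -0.0915], [0, 0, -0.0915], [0, 0, -0.0915], [0, 0, -0.0915]]}}

```text
time: 24.25
tcp_pos: [0.489, 0.2753, 0.0985]
tool_rot: [0.865, 0.502, -0.001, -0.0]
contact_force: [0.6, 0.5, -2.0]
grip_width: 0.0171
gripper_force: 40.0
```

Call:
{"method": "apply_moves", "body": {"fingers": [1, 1, 1, 1, 1], "linear": [[-24.7, 7.2, -1.7], [-24.7, 7.2, -1.7], [-24.7, 7.2, -1.7], [-24.7, 7.2, -1.7], [-24.7, 7.2, -1.7]], "turn": [[0, 0, -0.0915], [0, 0, -0.0915], [0, 0, -0.0915], [0, 0, -0.0915], [0, 0, -0.0915]]}}

```text
time: 24.67
tcp_pos: [0.4821, 0.1479, 0.1073]
tool_rot: [0.729, 0.685, -0.001, -0.0]
contact_force: [0.5, -0.8, -1.7]
grip_width: 0.0174
gripper_force: 40.0
```

Call:
{"method": "apply_moves", "body": {"fingers": [1, 1, 1, 1, 1], "linear": [[-24.7, 7.2, -1.7], [-24.7, 7.2, -1.7], [-24.7, 7.2, -1.7], [-24.7, 7.2, -1.7], [-24.7, 7.2, -1.7]], "turn": [[0, 0, -0.0915], [0, 0, -0.0915], [0, 0, -0.0915], [0, 0, -0.0915], [0, 0, -0.0915]]}}

```text
time: 25.08
tcp_pos: [0.5323, 0.0303, 0.1158]
tool_rot: [0.555, 0.832, -0.001, -0.001]
contact_force: [1.0, 0.1, -1.2]
grip_width: 0.0174
gripper_force: 40.0
```

Call:
{"method": "apply_moves", "body": {"fingers": [1, 1, 1, 1, 1], "linear": [[0, 0, 20], [0, 0, 20], [0, 0, 15], [0, 0, 0], [0, 0, 0]], "turn": [[0, 0, 0], [0, 0, 0], [0, 0, 0], [0, 0, 0], [0, 0, 0]]}}

```text
time: 25.5
tcp_pos: [0.532, 0.0316, 0.0607]
tool_rot: [0.556, 0.831, -0.001, -0.001]
contact_force: [-0.5, 0.0, -1.0]
grip_width: 0.0181
gripper_force: 40.0
```

Call:
{"method": "apply_moves", "body": {"fingers": [1, 1], "linear": [[0, 0, 0], [0, 0, 0]], "turn": [[0, 0, 0], [0, 0, 0]]}}

```text
time: 25.67
tcp_pos: [0.5334, 0.0318, 0.0625]
tool_rot: [0.556, 0.831, 0.0, 0.0]
contact_force: [0.2, 0.4, -2.2]
grip_width: 0.0177
gripper_force: 40.0
```

```bash
python3 - <<'E'
from h import *
held();p=pocket(90,1);plan(*p,34.2,A,1)
E
```

```text
held n 3213 x max 43.3 y [-7.7  9.3] z top 8.9 yslope -0.1
t 25.7 tcp [533.4  31.8  62.6] yaw 22.4 q6 -0.37 ROWS 1 lin [-0.1, -1.2, 28.4] turn -0.0002 r 533 533 F [-0.  -0.2 -1.6] w 17.7
```

Call:
{"method": "apply_moves", "body": {"fingers": [1, 1, 1, 1, 1], "linear": [[0.8, -0.9, 10], [0, 0, 10], [0, 0, 6], [0, 0, 0], [0, 0, 0]], "turn": [[0, 0, 0], [0, 0, 0], [0, 0, 0], [0, 0, 0], [0, 0, 0]]}}

```text
time: 26.13
tcp_pos: [0.5314, 0.0321, 0.0349]
tool_rot: [0.556, 0.831, -0.0, -0.0]
contact_force: [-0.1, 0.3, -1.8]
grip_width: 0.0174
gripper_force: 40.0
```

Call:
{"method": "apply_moves", "body": {"fingers": [1, 1], "linear": [[0, 0, 0], [0, 0, 0]], "turn": [[0, 0, 0], [0, 0, 0]]}}

```text
time: 26.3
tcp_pos: [0.5317, 0.0321, 0.0355]
tool_rot: [0.556, 0.831, -0.0, -0.0]
contact_force: [-0.8, 0.4, -1.6]
grip_width: 0.0176
gripper_force: 40.0
```

```bash
python3 - <<'E'
from h import *
held();p=pocket(90,1);plan(*p,34.2,A,1)
E
```

```text
held n 3335 x max 43.4 y [-7.7  9.7] z top 8.7 yslope 0.2
t 26.4 tcp [531.7  32.1  35.6] yaw 22.4 q6 -0.37 ROWS 1 lin [-1.1, 0.3, 1.4] turn -0.0005 r 533 533 F [-0.   0.1 -2. ] w 17.4
```

Call:
{"method": "apply_moves", "body": {"fingers": [1, 1, 0.72, 0.72, 0.72], "linear": [[0, 0, 1.2], [0, 0, 0], [0, 0, 0], [0, 0, 0], [0, 0, 0]], "turn": [[0, 0, 0], [0, 0, 0], [0, 0, 0], [0, 0, 0], [0, 0, 0]]}}

```text
time: 26.77
tcp_pos: [0.5319, 0.0321, 0.0346]
tool_rot: [0.556, 0.831, 0.0, 0.0]
contact_force: [-0.1, 0.2, -0.5]
grip_width: 0.0254
gripper_force: 0.0
```

Call:
{"method": "apply_moves", "body": {"fingers": [0.72, 0.72, 0.72, 0.5, 0.5], "linear": [[0, 0, -10], [0, 0, -20], [0, 0, -25], [0, 0, -20], [0, 0, 0]], "turn": [[0, 0, 0], [0, 0, 0], [0, 0, 0], [0, 0, 0], [0, 0, 0]]}}

```text
time: 27.18
tcp_pos: [0.5339, 0.0321, 0.1138]
tool_rot: [0.556, 0.831, 0.002, 0.002]
contact_force: [1.3, -0.2, 0.2]
grip_width: 0.0357
gripper_force: 0.0
```

```bash
python3 - <<'E'
from h import *
look('wrist');look('top');plan(430,290,110,28-90)
E
```

```text
wrist (537.0, 136.5, np.float64(25.3), 75.1, 17.9, -67.4) RACK -43.6 0.3 ang 90.2
wrist (675.5, 191.0, np.float64(15.0), 43.5, 10.0, -56.4) 
wrist (532.9, 31.7, np.float64(25.3), 88.6, 17.6, -67.4) RACK 51.8 -43.4 ang 90.2
wrist (570.0, 57.7, np.float64(25.3), 68.6, 17.7, -67.5) RACK 41.9 0.8 ang 90.1
wrist (735.1, 17.9, np.float64(20.1), 46.6, 17.5, 1.9) 
top (732.7, 17.4, np.float64(19.7), 74.6, 19.2, 2.4) 
top (696.6, 205.0, np.float64(20.0), 61.4, 59.1, 2.1) 
top (564.8, 68.2, np.float64(25.0), 46.0, 17.8, -67.8) RACK 30.2 0.0 ang 89.8
top (535.9, 136.7, np.float64(25.1), 74.7, 17.7, -67.5) RACK -44.2 -0.6 ang 90.1
top (525.4, 47.6, np.float64(24.8), 53.0, 17.6, -67.6) RACK 34.2 -44.3 ang 90.0
top (485.4, 408.5, np.float64(18.2), 59.2, 17.4, 43.9) 
top (399.5, 357.8, np.float64(18.2), 59.0, 17.7, 37.9) 
top (317.7, 305.2, np.float64(17.8), 88.5, 17.3, 28.0) 
t 27.3 tcp [532.3  32.1 110.7] yaw 22.4 q6 -0.37 ROWS 15 lin [15.8, -12.7, 0.0] turn 0.0982 r 454 519 F [0.3 0.4 0.3] w 44.0
```

Call:
{"method": "apply_moves", "body": {"fingers": [0.5, 0.5, 0.5, 0.5, 0.5], "linear": [[15.8, -12.7, 0], [15.8, -12.7, 0], [15.8, -12.7, 0], [15.8, -12.7, 0], [15.8, -12.7, 0]], "turn": [[0, 0, 0.0982], [0, 0, 0.0982], [0, 0, 0.0982], [0, 0, 0.0982], [0, 0, 0.0982]]}}

```text
time: 27.7
tcp_pos: [0.4533, 0.0969, 0.1087]
tool_rot: [0.744, 0.669, -0.001, -0.001]
contact_force: [-0.1, 0.7, -0.1]
grip_width: 0.0453
gripper_force: 0.0
```

Call:
{"method": "apply_moves", "body": {"fingers": [0.5, 0.5, 0.5, 0.5, 0.5], "linear": [[15.8, -12.7, 0], [15.8, -12.7, 0], [15.8, -12.7, 0], [15.8, -12.7, 0], [15.8, -12.7, 0]], "turn": [[0, 0, 0.0982], [0, 0, 0.0982], [0, 0, 0.0982], [0, 0, 0.0982], [0, 0, 0.0982]]}}

```text
time: 28.12
tcp_pos: [0.4164, 0.1905, 0.1088]
tool_rot: [0.884, 0.468, -0.001, -0.0]
contact_force: [0.1, -0.0, 0.6]
grip_width: 0.0457
gripper_force: 0.0
```

Call:
{"method": "apply_moves", "body": {"fingers": [0.5, 0.5, 0.5, 0.5, 0.5], "linear": [[15.8, -12.7, 0], [15.8, -12.7, 0], [15.8, -12.7, 0], [15.8, -12.7, 0], [15.8, -12.7, 0]], "turn": [[0, 0, 0.0982], [0, 0, 0.0982], [0, 0, 0.0982], [0, 0, 0.0982], [0, 0, 0.0982]]}}

```text
time: 28.53
tcp_pos: [0.428, 0.2904, 0.1086]
tool_rot: [0.971, 0.24, -0.001, 0.0]
contact_force: [-1.4, 0.0, -0.4]
grip_width: 0.0457
gripper_force: 0.0
```

Call:
{"method": "apply_moves", "body": {"fingers": [0.5, 0.5, 0.5, 0.5, 0.5], "linear": [[-23, -16.5, 0], [-23, -16.5, 0], [-23, -16.5, 0], [-23, -16.5, 0], [0, 0, 0]], "turn": [[0, 0, 0], [0, 0, 0], [0, 0, 0], [0, 0, 0], [0, 0, 0]]}}

```text
time: 28.95
tcp_pos: [0.312, 0.3036, 0.1082]
tool_rot: [0.97, 0.242, -0.002, 0.001]
contact_force: [0.1, -0.8, -0.1]
grip_width: 0.0455
gripper_force: 0.0
```

Call:
{"method": "apply_moves", "body": {"fingers": [0.5, 0.5], "linear": [[0, 0, 0], [0, 0, 0]], "turn": [[0, 0, 0], [0, 0, 0]]}}

```text
time: 29.12
tcp_pos: [0.3169, 0.3049, 0.1093]
tool_rot: [0.97, 0.242, -0.0, 0.0]
contact_force: [-0.3, 0.1, -0.4]
grip_width: 0.0455
gripper_force: 0.0
```

```bash
python3 - <<'E'
from h import *
look('wrist');plan(317.9,305.3,25.5,28-90,1)
E
```

```text
wrist (399.3, 358.3, np.float64(18.4), 59.3, 17.5, 38.5) 
wrist (318.0, 306.2, np.float64(18.4), 89.1, 17.0, 28.5) 
t 29.2 tcp [317.2 304.9 109.4] yaw -62.0 q6 1.8 ROWS 1 lin [0.8, -0.0, 83.9] turn -0.0006 r 441 441 F [-0.3  0.2  0.6] w 45.7
```

Call:
{"method": "apply_moves", "body": {"fingers": [0.5, 0.5, 0.5, 0.5, 0.5], "linear": [[-0.3, -0.2, 20], [0, 0, 20], [0, 0, 20], [0, 0, 16], [0, 0, 8]], "turn": [[0, 0, 0], [0, 0, 0], [0, 0, 0], [0, 0, 0], [0, 0, 0]]}}

```text
time: 29.58
tcp_pos: [0.3165, 0.3042, 0.0237]
tool_rot: [0.97, 0.241, -0.001, 0.0]
contact_force: [-0.9, 0.3, -0.3]
grip_width: 0.0453
gripper_force: 0.0
```

Call:
{"method": "apply_moves", "body": {"fingers": [1, 1, 1, 1, 1], "linear": [[0, 0, 0], [0, 0, 0], [0, 0, 0], [0, 0, 0], [0, 0, 0]], "turn": [[0, 0, 0], [0, 0, 0], [0, 0, 0], [0, 0, 0], [0, 0, 0]]}}

```text
time: 30.0
tcp_pos: [0.3168, 0.3053, 0.0263]
tool_rot: [0.97, 0.242, 0.001, -0.0]
contact_force: [1.6, -1.9, 6.2]
grip_width: 0.0174
gripper_force: 40.0
```

Call:
{"method": "apply_moves", "body": {"fingers": [1, 1, 1], "linear": [[0, 0, 0], [0, 0, 0], [0, 0, 0]], "turn": [[0, 0, 0], [0, 0, 0], [0, 0, 0]]}}

```text
time: 30.25
tcp_pos: [0.3168, 0.3053, 0.0263]
tool_rot: [0.97, 0.242, 0.001, -0.0]
contact_force: [0.3, -3.2, 9.5]
grip_width: 0.0176
gripper_force: 40.0
```

Call:
{"method": "apply_moves", "body": {"fingers": [1, 1, 1, 1, 1], "linear": [[0, 0, -10], [0, 0, -20], [0, 0, -25], [0, 0, -30], [0, 0, 0]], "turn": [[0, 0, 0], [0, 0, 0], [0, 0, 0], [0, 0, 0], [0, 0, 0]]}}

```text
time: 30.67
tcp_pos: [0.3181, 0.3066, 0.1155]
tool_rot: [0.97, 0.242, 0.003, -0.002]
contact_force: [0.9, 0.9, 0.6]
grip_width: 0.0175
gripper_force: 40.0
```

Call:
{"method": "apply_moves", "body": {"fingers": [1, 1, 1, 1, 1], "linear": [[23, 16.5, 0], [23, 16.5, 0], [23, 16.5, 0], [23, 16.5, 0], [0, 0, 0]], "turn": [[0, 0, 0], [0, 0, 0], [0, 0, 0], [0, 0, 0], [0, 0, 0]]}}

```text
time: 31.08
tcp_pos: [0.4328, 0.2899, 0.1115]
tool_rot: [0.971, 0.241, 0.002, -0.0]
contact_force: [-0.4, 0.1, -0.7]
grip_width: 0.0177
gripper_force: 40.0
```

Call:
{"method": "apply_moves", "body": {"fingers": [1, 1], "linear": [[0, 0, 0], [0, 0, 0]], "turn": [[0, 0, 0], [0, 0, 0]]}}

```text
time: 31.25
tcp_pos: [0.4278, 0.2895, 0.1104]
tool_rot: [0.97, 0.242, -0.0, 0.0]
contact_force: [-0.3, -0.8, -0.4]
grip_width: 0.0174
gripper_force: 40.0
```

```bash
python3 - <<'E'
from h import *
held();p=pocket(90,-1);print(p);plan(*p,110,A)
E
```

```text
held n 3268 x max 45.6 y [-8.2  7.8] z top 8.0 yslope -0.1
[492.80431495 127.40929719]
t 31.3 tcp [427.5 289.5 110.4] yaw -62.0 q6 1.63 ROWS 15 lin [-9.1, 9.0, 0.0] turn -0.0982 r 471 509 F [ 0.2  0.4 -0.6] w 18.0
```

Call:
{"method": "apply_moves", "body": {"fingers": [1, 1, 1, 1, 1], "linear": [[-9.1, 9, 0], [-9.1, 9, 0], [-9.1, 9, 0], [-9.1, 9, 0], [-9.1, 9, 0]], "turn": [[0, 0, -0.0982], [0, 0, -0.0982], [0, 0, -0.0982], [0, 0, -0.0982], [0, 0, -0.0982]]}}

```text
time: 31.72
tcp_pos: [0.4204, 0.2264, 0.1105]
tool_rot: [0.881, 0.473, -0.0, -0.0]
contact_force: [0.8, -0.4, -1.3]
grip_width: 0.0178
gripper_force: 40.0
```

Call:
{"method": "apply_moves", "body": {"fingers": [1, 1, 1, 1, 1], "linear": [[-9.1, 9, 0], [-9.1, 9, 0], [-9.1, 9, 0], [-9.1, 9, 0], [-9.1, 9, 0]], "turn": [[0, 0, -0.0982], [0, 0, -0.0982], [0, 0, -0.0982], [0, 0, -0.0982], [0, 0, -0.0982]]}}

```text
time: 32.13
tcp_pos: [0.4445, 0.1676, 0.1105]
tool_rot: [0.74, 0.673, -0.0, -0.0]
contact_force: [0.7, -0.2, -0.9]
grip_width: 0.0174
gripper_force: 40.0
```

Call:
{"method": "apply_moves", "body": {"fingers": [1, 1, 1, 1, 1], "linear": [[-9.1, 9, 0], [-9.1, 9, 0], [-9.1, 9, 0], [-9.1, 9, 0], [-9.1, 9, 0]], "turn": [[0, 0, -0.0982], [0, 0, -0.0982], [0, 0, -0.0982], [0, 0, -0.0982], [0, 0, -0.0982]]}}

```text
time: 32.55
tcp_pos: [0.4936, 0.1273, 0.1105]
tool_rot: [0.554, 0.832, -0.0, -0.0]
contact_force: [0.5, -0.5, -0.7]
grip_width: 0.0174
gripper_force: 40.0
```

Call:
{"method": "apply_moves", "body": {"fingers": [1, 1, 1, 1, 1], "linear": [[0, 0, 20], [0, 0, 20], [0, 0, 10], [0, 0, 0], [0, 0, 0]], "turn": [[0, 0, 0], [0, 0, 0], [0, 0, 0], [0, 0, 0], [0, 0, 0]]}}

```text
time: 32.97
tcp_pos: [0.4935, 0.1277, 0.0605]
tool_rot: [0.556, 0.831, -0.0, -0.0]
contact_force: [-0.6, 0.5, -0.1]
grip_width: 0.0179
gripper_force: 40.0
```

Call:
{"method": "apply_moves", "body": {"fingers": [1, 1], "linear": [[0, 0, 0], [0, 0, 0]], "turn": [[0, 0, 0], [0, 0, 0]]}}

```text
time: 33.13
tcp_pos: [0.4947, 0.1277, 0.0615]
tool_rot: [0.556, 0.831, 0.0, 0.0]
contact_force: [-0.2, -0.0, -0.3]
grip_width: 0.0175
gripper_force: 40.0
```

```bash
python3 - <<'E'
from h import *
held();p=pocket(90,-1);plan(*p,33.6,A,1)
E
```

```text
held n 3348 x max 45.0 y [-7.7  9.2] z top 8.1 yslope 0.0
t 33.2 tcp [494.7 127.6  61.5] yaw 22.4 q6 -0.18 ROWS 1 lin [0.5, -1.8, 27.9] turn -0.0002 r 509 509 F [ 1.1  0.  -1.6] w 17.5
```

Call:
{"method": "apply_moves", "body": {"fingers": [1, 1, 1, 1, 1], "linear": [[0, -1.6, 10], [0, 0, 10], [0, 0, 6], [0, 0, 0], [0, 0, 0]], "turn": [[0, 0, 0], [0, 0, 0], [0, 0, 0], [0, 0, 0], [0, 0, 0]]}}

```text
time: 33.6
tcp_pos: [0.4923, 0.1267, 0.0336]
tool_rot: [0.556, 0.831, -0.001, -0.0]
contact_force: [0.1, 0.4, -1.3]
grip_width: 0.0177
gripper_force: 40.0
```

Call:
{"method": "apply_moves", "body": {"fingers": [1, 1], "linear": [[0, 0, 0], [0, 0, 0]], "turn": [[0, 0, 0], [0, 0, 0]]}}

```text
time: 33.77
tcp_pos: [0.4926, 0.1268, 0.0342]
tool_rot: [0.557, 0.831, -0.0, -0.0]
contact_force: [-0.5, -0.2, 0.1]
grip_width: 0.0174
gripper_force: 40.0
```

```bash
python3 - <<'E'
from h import *
held();p=pocket(90,-1);plan(*p,33.6,A,1)
E
```

```text
held n 3486 x max 45.0 y [-7.6  9.6] z top 7.5 yslope 0.2
t 33.8 tcp [492.7 126.8  34.3] yaw 22.4 q6 -0.18 ROWS 1 lin [0.5, 0.4, 0.7] turn -0.0005 r 509 509 F [ 0.4  0.7 -0.1] w 17.5
```

Call:
{"method": "apply_moves", "body": {"fingers": [1, 1, 0.7, 0.7, 0.7], "linear": [[0, 0, 0.7], [0, 0, 0], [0, 0, 0], [0, 0, 0], [0, 0, 0]], "turn": [[0, 0, 0], [0, 0, 0], [0, 0, 0], [0, 0, 0], [0, 0, 0]]}}

```text
time: 34.23
tcp_pos: [0.4928, 0.1268, 0.0339]
tool_rot: [0.556, 0.831, 0.0, 0.0]
contact_force: [0.0, -0.0, 0.4]
grip_width: 0.0272
gripper_force: 0.0
```

Call:
{"method": "apply_moves", "body": {"fingers": [0.7, 0.7, 0.7, 0.5, 0.5], "linear": [[0, 0, -10], [0, 0, -20], [0, 0, -25], [0, 0, -20], [0, 0, 0]], "turn": [[0, 0, 0], [0, 0, 0], [0, 0, 0], [0, 0, 0], [0, 0, 0]]}}

```text
time: 34.65
tcp_pos: [0.4948, 0.1272, 0.1129]
tool_rot: [0.556, 0.831, 0.002, 0.002]
contact_force: [1.3, -0.6, 1.1]
grip_width: 0.0382
gripper_force: 0.0
```

```bash
python3 - <<'E'
from h import *
look('wrist');look('top');plan(485.6,408.9,107,43.6-90);plan(399.6,358.2,107,38.4-90)
E
```

```text
wrist (493.3, 127.8, np.float64(25.4), 89.8, 17.6, -67.3) RACK -52.2 -43.4 ang 90.3
wrist (532.7, 147.0, np.float64(25.2), 52.9, 17.8, -67.4) RACK -54.9 0.4 ang 90.2
wrist (677.6, 199.9, np.float64(19.0), 54.4, 21.2, -67.1) 
wrist (530.2, 38.6, np.float64(25.4), 29.7, 16.9, -67.8) RACK 44.4 -43.3 ang 89.8
wrist (565.9, 51.3, np.float64(24.5), 28.6, 5.0, -67.1) RACK 46.2 -5.4 ang 90.5
top (732.3, 17.8, np.float64(20.0), 72.9, 18.8, 1.9) 
top (697.2, 204.9, np.float64(20.0), 61.6, 58.9, 0.6) 
top (485.2, 408.4, np.float64(18.1), 59.4, 17.2, 43.7) 
top (399.4, 357.8, np.float64(18.3), 59.0, 17.5, 37.8) 
t 34.8 tcp [493.3 126.9 110. ] yaw 22.4 q6 -0.18 ROWS 15 lin [19.6, -3.9, 0.2] turn 0.08 r 498 635 F [-0.5 -0.5  1.1] w 44.5
t 34.8 tcp [493.3 126.9 110. ] yaw 22.4 q6 -0.18 ROWS 15 lin [14.8, -10.0, 0.2] turn 0.0861 r 466 537 F [-0.5 -0.5  1.1] w 44.5
```

Four are seated. Next the 60 at (399.5,358).

Call:
{"method": "apply_moves", "body": {"fingers": [0.5, 0.5, 0.5, 0.5, 0.5], "linear": [[14.8, -10, 0.2], [14.8, -10, 0.2], [14.8, -10, 0.2], [14.8, -10, 0.2], [14.8, -10, 0.2]], "turn": [[0, 0, 0.0861], [0, 0, 0.0861], [0, 0, 0.0861], [0, 0, 0.0861], [0, 0, 0.0861]]}}

```text
time: 35.17
tcp_pos: [0.4269, 0.1878, 0.107]
tool_rot: [0.723, 0.691, -0.001, -0.0]
contact_force: [1.7, 0.3, 0.0]
grip_width: 0.0458
gripper_force: 0.0
```

Call:
{"method": "apply_moves", "body": {"fingers": [0.5, 0.5, 0.5, 0.5, 0.5], "linear": [[14.8, -10, 0.2], [14.8, -10, 0.2], [14.8, -10, 0.2], [14.8, -10, 0.2], [14.8, -10, 0.2]], "turn": [[0, 0, 0.0861], [0, 0, 0.0861], [0, 0, 0.0861], [0, 0, 0.0861], [0, 0, 0.0861]]}}

```text
time: 35.58
tcp_pos: [0.3941, 0.2703, 0.106]
tool_rot: [0.854, 0.521, -0.001, 0.0]
contact_force: [-0.1, -0.3, -0.0]
grip_width: 0.0454
gripper_force: 0.0
```

Call:
{"method": "apply_moves", "body": {"fingers": [0.5, 0.5, 0.5, 0.5, 0.5], "linear": [[14.8, -10, 0.2], [14.8, -10, 0.2], [14.8, -10, 0.2], [14.8, -10, 0.2], [14.8, -10, 0.2]], "turn": [[0, 0, 0.0861], [0, 0, 0.0861], [0, 0, 0.0861], [0, 0, 0.0861], [0, 0, 0.0861]]}}

```text
time: 36.0
tcp_pos: [0.3988, 0.359, 0.1048]
tool_rot: [0.945, 0.327, -0.001, 0.0]
contact_force: [-0.6, -0.2, -0.3]
grip_width: 0.0455
gripper_force: 0.0
```

Call:
{"method": "apply_moves", "body": {"fingers": [0.5, 0.5, 0.5], "linear": [[0, 0, 0], [0, 0, 0], [0, 0, 0]], "turn": [[0, 0, 0], [0, 0, 0], [0, 0, 0]]}}

```text
time: 36.25
tcp_pos: [0.399, 0.3577, 0.1051]
tool_rot: [0.944, 0.33, -0.001, 0.0]
contact_force: [-0.2, 0.7, 0.4]
grip_width: 0.0458
gripper_force: 0.0
```

```bash
python3 - <<'E'
from h import *
look('wrist');plan(399.6,358.1,25.5,38.4-90,1)
E
```

```text
wrist (485.3, 409.4, np.float64(18.4), 59.5, 17.5, 44.1) 
wrist (399.7, 358.7, np.float64(18.4), 59.5, 17.2, 38.2) 
t 36.3 tcp [399.  357.6 105.2] yaw -51.6 q6 1.59 ROWS 1 lin [0.9, -0.1, 79.7] turn 0.0008 r 537 537 F [ 0.7 -1.3 -0.6] w 45.8
```

Call:
{"method": "apply_moves", "body": {"fingers": [0.5, 0.5, 0.5, 0.5, 0.5], "linear": [[-0.2, -0.2, 20], [0, 0, 20], [0, 0, 20], [0, 0, 14], [0, 0, 6]], "turn": [[0, 0, 0], [0, 0, 0], [0, 0, 0], [0, 0, 0], [0, 0, 0]]}}

```text
time: 36.72
tcp_pos: [0.3983, 0.357, 0.024]
tool_rot: [0.944, 0.329, -0.001, 0.001]
contact_force: [-0.9, -0.9, -0.5]
grip_width: 0.0455
gripper_force: 0.0
```

Call:
{"method": "apply_moves", "body": {"fingers": [1, 1, 1, 1, 1], "linear": [[0, 0, 0], [0, 0, 0], [0, 0, 0], [0, 0, 0], [0, 0, 0]], "turn": [[0, 0, 0], [0, 0, 0], [0, 0, 0], [0, 0, 0], [0, 0, 0]]}}

```text
time: 37.13
tcp_pos: [0.3998, 0.3589, 0.0267]
tool_rot: [0.944, 0.329, 0.001, -0.0]
contact_force: [-0.7, -3.3, 6.4]
grip_width: 0.0176
gripper_force: 40.0
```

Call:
{"method": "apply_moves", "body": {"fingers": [1, 1, 1], "linear": [[0, 0, 0], [0, 0, 0], [0, 0, 0]], "turn": [[0, 0, 0], [0, 0, 0], [0, 0, 0]]}}

```text
time: 37.38
tcp_pos: [0.3997, 0.3589, 0.0267]
tool_rot: [0.944, 0.329, 0.0, -0.0]
contact_force: [-0.5, -1.9, 8.7]
grip_width: 0.0178
gripper_force: 40.0
```

Call:
{"method": "apply_moves", "body": {"fingers": [1, 1, 1, 1, 1], "linear": [[0, 0, -10], [0, 0, -20], [0, 0, -25], [0, 0, -25], [0, 0, 0]], "turn": [[0, 0, 0], [0, 0, 0], [0, 0, 0], [0, 0, 0], [0, 0, 0]]}}

```text
time: 37.8
tcp_pos: [0.4012, 0.3602, 0.1107]
tool_rot: [0.944, 0.329, 0.003, -0.001]
contact_force: [1.7, 0.7, 1.4]
grip_width: 0.0174
gripper_force: 40.0
```

Call:
{"method": "apply_moves", "body": {"fingers": [1, 1], "linear": [[0, 0, 0], [0, 0, 0]], "turn": [[0, 0, 0], [0, 0, 0]]}}

```text
time: 37.97
tcp_pos: [0.3991, 0.3585, 0.1059]
tool_rot: [0.944, 0.329, 0.0, -0.0]
contact_force: [0.2, -0.2, -1.2]
grip_width: 0.0175
gripper_force: 40.0
```

```bash
python3 - <<'E'
from h import *
held();p=pocket(60,1);print(p);plan(*p,90,A)
E
```

```text
held n 2320 x max 29.3 y [-8.1  8. ] z top 8.3 yslope -0.0
[608.0796294   78.65889332]
t 38.0 tcp [398.9 358.3 105.4] yaw -51.6 q6 1.59 ROWS 15 lin [-14.7, 20.2, 1.0] turn -0.0861 r 486 613 F [ 0.1 -1.3 -0.1] w 17.8
```

Call:
{"method": "apply_moves", "body": {"fingers": [1, 1, 1, 1, 1], "linear": [[-14.7, 20.2, 1], [-14.7, 20.2, 1], [-14.7, 20.2, 1], [-14.7, 20.2, 1], [-14.7, 20.2, 1]], "turn": [[0, 0, -0.0861], [0, 0, -0.0861], [0, 0, -0.0861], [0, 0, -0.0861], [0, 0, -0.0861]]}}

```text
time: 38.43
tcp_pos: [0.4246, 0.2359, 0.0998]
tool_rot: [0.851, 0.525, -0.001, -0.0]
contact_force: [0.4, -0.1, -0.9]
grip_width: 0.0178
gripper_force: 40.0
```

Call:
{"method": "apply_moves", "body": {"fingers": [1, 1, 1, 1, 1], "linear": [[-14.7, 20.2, 1], [-14.7, 20.2, 1], [-14.7, 20.2, 1], [-14.7, 20.2, 1], [-14.7, 20.2, 1]], "turn": [[0, 0, -0.0861], [0, 0, -0.0861], [0, 0, -0.0861], [0, 0, -0.0861], [0, 0, -0.0861]]}}

```text
time: 38.85
tcp_pos: [0.4996, 0.1367, 0.0948]
tool_rot: [0.72, 0.694, -0.001, -0.001]
contact_force: [0.5, 1.4, -0.8]
grip_width: 0.0178
gripper_force: 40.0
```

Call:
{"method": "apply_moves", "body": {"fingers": [1, 1, 1, 1, 1], "linear": [[-14.7, 20.2, 1], [-14.7, 20.2, 1], [-14.7, 20.2, 1], [-14.7, 20.2, 1], [-14.7, 20.2, 1]], "turn": [[0, 0, -0.0861], [0, 0, -0.0861], [0, 0, -0.0861], [0, 0, -0.0861], [0, 0, -0.0861]]}}

```text
time: 39.27
tcp_pos: [0.609, 0.078, 0.0894]
tool_rot: [0.555, 0.832, -0.001, -0.001]
contact_force: [-0.1, 1.0, -0.0]
grip_width: 0.0178
gripper_force: 40.0
```

Call:
{"method": "apply_moves", "body": {"fingers": [1, 1, 1, 1, 1], "linear": [[0, 0, 20], [0, 0, 10], [0, 0, 0], [0, 0, 0], [0, 0, 0]], "turn": [[0, 0, 0], [0, 0, 0], [0, 0, 0], [0, 0, 0], [0, 0, 0]]}}

```text
time: 39.68
tcp_pos: [0.6083, 0.0794, 0.0609]
tool_rot: [0.556, 0.831, -0.0, -0.0]
contact_force: [-0.5, 0.5, -0.0]
grip_width: 0.0177
gripper_force: 40.0
```

Call:
{"method": "apply_moves", "body": {"fingers": [1, 1], "linear": [[0, 0, 0], [0, 0, 0]], "turn": [[0, 0, 0], [0, 0, 0]]}}

```text
time: 39.85
tcp_pos: [0.609, 0.0793, 0.0615]
tool_rot: [0.556, 0.831, 0.0, 0.0]
contact_force: [0.8, -0.4, -0.3]
grip_width: 0.0176
gripper_force: 40.0
```

```bash
python3 - <<'E'
from h import *
held();p=pocket(60,1);plan(*p,34,A,1)
E
```

```text
held n 2385 x max 28.6 y [-7.8  9.3] z top 8.4 yslope -0.0
t 39.9 tcp [609.   79.3  61.5] yaw 22.4 q6 -0.3 ROWS 1 lin [-0.2, -1.2, 27.5] turn -0.0003 r 613 613 F [-0.5 -0.6 -0.6] w 17.7
```

Call:
{"method": "apply_moves", "body": {"fingers": [1, 1, 1, 1, 1], "linear": [[0.6, -1, 10], [0, 0, 10], [0, 0, 6.5], [0, 0, 0], [0, 0, 0]], "turn": [[0, 0, 0], [0, 0, 0], [0, 0, 0], [0, 0, 0], [0, 0, 0]]}}

```text
time: 40.32
tcp_pos: [0.6073, 0.0792, 0.0333]
tool_rot: [0.556, 0.831, -0.0, -0.0]
contact_force: [-0.4, -0.2, 0.0]
grip_width: 0.0177
gripper_force: 40.0
```

Call:
{"method": "apply_moves", "body": {"fingers": [1, 1], "linear": [[0, 0, 0], [0, 0, 0]], "turn": [[0, 0, 0], [0, 0, 0]]}}

```text
time: 40.48
tcp_pos: [0.6076, 0.0792, 0.0339]
tool_rot: [0.556, 0.831, -0.0, -0.0]
contact_force: [0.7, -0.6, 0.1]
grip_width: 0.0178
gripper_force: 40.0
```

```bash
python3 - <<'E'
from h import *
held();p=pocket(60,1);plan(*p,34,A,1)
E
```

```text
held n 2489 x max 28.6 y [-7.8  9.9] z top 7.3 yslope 0.5
t 40.5 tcp [607.6  79.2  34. ] yaw 22.4 q6 -0.3 ROWS 1 lin [-0.7, 0.2, 0.0] turn -0.0005 r 613 613 F [ 0.1 -0.3 -0.4] w 17.2
```

Call:
{"method": "apply_moves", "body": {"fingers": [1, 1, 0.68, 0.68, 0.68], "linear": [[0, 0, 0.3], [0, 0, 0], [0, 0, 0], [0, 0, 0], [0, 0, 0]], "turn": [[0, 0, 0], [0, 0, 0], [0, 0, 0], [0, 0, 0], [0, 0, 0]]}}

```text
time: 40.95
tcp_pos: [0.6079, 0.0793, 0.0341]
tool_rot: [0.556, 0.831, 0.0, 0.0]
contact_force: [-0.3, 0.0, -0.4]
grip_width: 0.0292
gripper_force: 0.0
```

Call:
{"method": "apply_moves", "body": {"fingers": [0.68, 0.68, 0.68, 0.5, 0.5], "linear": [[0, 0, -10], [0, 0, -20], [0, 0, -25], [0, 0, -20], [0, 0, 0]], "turn": [[0, 0, 0], [0, 0, 0], [0, 0, 0], [0, 0, 0], [0, 0, 0]]}}

```text
time: 41.37
tcp_pos: [0.61, 0.0795, 0.1136]
tool_rot: [0.556, 0.831, 0.002, 0.002]
contact_force: [0.9, 0.2, 0.4]
grip_width: 0.0399
gripper_force: 0.0
```

```bash
python3 - <<'E'
from h import *
look('wrist');look('top');plan(485.4,408.9,107,43.8-90)
E
```

```text
wrist (493.7, 127.5, np.float64(25.2), 89.8, 18.9, -67.8) RACK -51.7 -43.1 ang 89.8
wrist (537.0, 137.1, np.float64(25.3), 74.7, 18.6, -67.7) RACK -44.1 0.6 ang 89.9
wrist (697.3, 205.7, np.float64(20.2), 61.3, 60.8, 23.1) 
wrist (527.3, 46.3, np.float64(25.2), 57.4, 18.5, -68.1) RACK 36.1 -43.0 ang 89.5
wrist (568.0, 63.6, np.float64(25.3), 55.9, 18.4, -67.6) RACK 35.6 1.2 ang 90.0
wrist (608.9, 78.9, np.float64(25.3), 59.3, 17.7, -67.3) RACK 37.1 44.9 ang 90.3
top (696.8, 205.0, np.float64(20.1), 63.1, 58.7, 0.7) 
top (603.2, 89.8, np.float64(24.8), 35.9, 17.6, -67.9) RACK 24.8 43.7 ang 89.7
top (562.6, 73.1, np.float64(25.0), 34.8, 17.7, -67.9) RACK 24.8 -0.2 ang 89.7
top (535.9, 136.7, np.float64(25.1), 74.4, 17.6, -67.5) RACK -44.2 -0.6 ang 90.1
top (526.7, 44.4, np.float64(24.8), 60.4, 17.6, -67.7) RACK 37.7 -44.3 ang 89.9
top (484.8, 408.3, np.float64(18.1), 59.8, 17.2, 43.5) 
top (492.6, 127.4, np.float64(24.9), 89.4, 17.5, -67.7) RACK -52.1 -44.2 ang 89.9
t 41.5 tcp [608.3  79.3 110.3] yaw 22.4 q6 -0.3 ROWS 15 lin [21.6, -12.5, 0.2] turn 0.0798 r 544 635 F [ 0.2 -0.3 -1. ] w 44.9
```

Five seated. Now the last one, the 60 at (485.2,408.7).

Call:
{"method": "apply_moves", "body": {"fingers": [0.5, 0.5, 0.5, 0.5, 0.5], "linear": [[21.6, -12.5, 0.2], [21.6, -12.5, 0.2], [21.6, -12.5, 0.2], [21.6, -12.5, 0.2], [21.6, -12.5, 0.2]], "turn": [[0, 0, 0.0798], [0, 0, 0.0798], [0, 0, 0.0798], [0, 0, 0.0798], [0, 0, 0.0798]]}}

```text
time: 41.88
tcp_pos: [0.5209, 0.1699, 0.1071]
tool_rot: [0.712, 0.703, -0.001, -0.0]
contact_force: [1.2, -0.5, 0.9]
grip_width: 0.0456
gripper_force: 0.0
```

Call:
{"method": "apply_moves", "body": {"fingers": [0.5, 0.5, 0.5, 0.5, 0.5], "linear": [[21.6, -12.5, 0.2], [21.6, -12.5, 0.2], [21.6, -12.5, 0.2], [21.6, -12.5, 0.2], [21.6, -12.5, 0.2]], "turn": [[0, 0, 0.0798], [0, 0, 0.0798], [0, 0, 0.0798], [0, 0, 0.0798], [0, 0, 0.0798]]}}

```text
time: 42.3
tcp_pos: [0.4781, 0.2864, 0.1061]
tool_rot: [0.837, 0.548, -0.001, -0.0]
contact_force: [0.7, -0.0, -0.3]
grip_width: 0.0454
gripper_force: 0.0
```

Call:
{"method": "apply_moves", "body": {"fingers": [0.5, 0.5, 0.5, 0.5, 0.5], "linear": [[21.6, -12.5, 0.2], [21.6, -12.5, 0.2], [21.6, -12.5, 0.2], [21.6, -12.5, 0.2], [21.6, -12.5, 0.2]], "turn": [[0, 0, 0.0798], [0, 0, 0.0798], [0, 0, 0.0798], [0, 0, 0.0798], [0, 0, 0.0798]]}}

```text
time: 42.72
tcp_pos: [0.4838, 0.4104, 0.1049]
tool_rot: [0.929, 0.371, -0.001, 0.0]
contact_force: [0.1, 0.3, 0.5]
grip_width: 0.0459
gripper_force: 0.0
```

Call:
{"method": "apply_moves", "body": {"fingers": [0.5, 0.5, 0.5], "linear": [[0, 0, 0], [0, 0, 0], [0, 0, 0]], "turn": [[0, 0, 0], [0, 0, 0], [0, 0, 0]]}}

```text
time: 42.97
tcp_pos: [0.484, 0.4087, 0.105]
tool_rot: [0.928, 0.374, -0.001, 0.0]
contact_force: [-0.7, -0.3, -0.2]
grip_width: 0.0452
gripper_force: 0.0
```

```bash
python3 - <<'E'
from h import *
look('wrist');plan(485.3,408.8,25.5,43.7-90,1)
E
```

```text
wrist (485.5, 409.9, np.float64(18.4), 59.4, 17.1, 44.4) 
t 43.0 tcp [484.1 408.5 105.3] yaw -46.2 q6 1.47 ROWS 1 lin [1.2, 0.6, 79.8] turn 0.0023 r 635 635 F [ 0.3 -0.5 -0.1] w 45.5
```

Call:
{"method": "apply_moves", "body": {"fingers": [0.5, 0.5, 0.5, 0.5, 0.5], "linear": [[0.4, 0.4, 20], [0, 0, 20], [0, 0, 20], [0, 0, 14], [0, 0, 6]], "turn": [[0, 0, 0], [0, 0, 0], [0, 0, 0], [0, 0, 0], [0, 0, 0]]}}

```text
time: 43.43
tcp_pos: [0.4844, 0.4081, 0.024]
tool_rot: [0.928, 0.373, -0.001, 0.0]
contact_force: [0.4, -0.4, -0.7]
grip_width: 0.0455
gripper_force: 0.0
```

Call:
{"method": "apply_moves", "body": {"fingers": [1, 1, 1, 1, 1], "linear": [[0, 0, 0], [0, 0, 0], [0, 0, 0], [0, 0, 0], [0, 0, 0]], "turn": [[0, 0, 0], [0, 0, 0], [0, 0, 0], [0, 0, 0], [0, 0, 0]]}}

```text
time: 43.85
tcp_pos: [0.4858, 0.4099, 0.027]
tool_rot: [0.928, 0.373, 0.001, -0.0]
contact_force: [-0.2, -1.4, 5.5]
grip_width: 0.0176
gripper_force: 40.0
```

Call:
{"method": "apply_moves", "body": {"fingers": [1, 1, 1], "linear": [[0, 0, 0], [0, 0, 0], [0, 0, 0]], "turn": [[0, 0, 0], [0, 0, 0], [0, 0, 0]]}}

```text
time: 44.1
tcp_pos: [0.4858, 0.4099, 0.027]
tool_rot: [0.928, 0.373, 0.001, -0.0]
contact_force: [-1.1, -1.9, 7.1]
grip_width: 0.0177
gripper_force: 40.0
```

Call:
{"method": "apply_moves", "body": {"fingers": [1, 1, 1, 1, 1], "linear": [[0, 0, -10], [0, 0, -20], [0, 0, -25], [0, 0, -25], [0, 0, 0]], "turn": [[0, 0, 0], [0, 0, 0], [0, 0, 0], [0, 0, 0], [0, 0, 0]]}}

```text
time: 44.52
tcp_pos: [0.4872, 0.4112, 0.1114]
tool_rot: [0.928, 0.373, 0.003, -0.001]
contact_force: [1.4, 0.6, 0.2]
grip_width: 0.0177
gripper_force: 40.0
```

Call:
{"method": "apply_moves", "body": {"fingers": [1, 1], "linear": [[0, 0, 0], [0, 0, 0]], "turn": [[0, 0, 0], [0, 0, 0]]}}

```text
time: 44.68
tcp_pos: [0.485, 0.4094, 0.106]
tool_rot: [0.928, 0.373, -0.0, 0.0]
contact_force: [-0.4, -0.4, -0.7]
grip_width: 0.0175
gripper_force: 40.0
```

```bash
python3 - <<'E'
from h import *
held();p=pocket(60,-1);print(p);plan(*p,90,A)
E
```

```text
held n 2317 x max 29.2 y [-8.   8.1] z top 8.7 yslope -0.2
[579.88042155 147.0752998 ]
t 44.7 tcp [484.8 409.2 105.4] yaw -46.2 q6 1.47 ROWS 15 lin [-16.3, 11.1, 1.0] turn -0.0798 r 556 619 F [-0.1 -0.3 -1.1] w 17.8
```

Call:
{"method": "apply_moves", "body": {"fingers": [1, 1, 1, 1, 1], "linear": [[-16.3, 11.1, 1], [-16.3, 11.1, 1], [-16.3, 11.1, 1], [-16.3, 11.1, 1], [-16.3, 11.1, 1]], "turn": [[0, 0, -0.0798], [0, 0, -0.0798], [0, 0, -0.0798], [0, 0, -0.0798], [0, 0, -0.0798]]}}

```text
time: 45.15
tcp_pos: [0.4795, 0.3105, 0.0998]
tool_rot: [0.834, 0.551, -0.001, -0.0]
contact_force: [0.1, -0.9, -1.3]
grip_width: 0.0175
gripper_force: 40.0
```

Call:
{"method": "apply_moves", "body": {"fingers": [1, 1, 1, 1, 1], "linear": [[-16.3, 11.1, 1], [-16.3, 11.1, 1], [-16.3, 11.1, 1], [-16.3, 11.1, 1], [-16.3, 11.1, 1]], "turn": [[0, 0, -0.0798], [0, 0, -0.0798], [0, 0, -0.0798], [0, 0, -0.0798], [0, 0, -0.0798]]}}

```text
time: 45.57
tcp_pos: [0.5135, 0.2184, 0.0949]
tool_rot: [0.709, 0.706, -0.001, -0.0]
contact_force: [-0.1, -0.1, -1.7]
grip_width: 0.0174
gripper_force: 40.0
```

Call:
{"method": "apply_moves", "body": {"fingers": [1, 1, 1, 1, 1], "linear": [[-16.3, 11.1, 1], [-16.3, 11.1, 1], [-16.3, 11.1, 1], [-16.3, 11.1, 1], [-16.3, 11.1, 1]], "turn": [[0, 0, -0.0798], [0, 0, -0.0798], [0, 0, -0.0798], [0, 0, -0.0798], [0, 0, -0.0798]]}}

```text
time: 45.98
tcp_pos: [0.5805, 0.1468, 0.0898]
tool_rot: [0.555, 0.832, -0.001, -0.001]
contact_force: [-0.4, -0.1, -0.1]
grip_width: 0.0176
gripper_force: 40.0
```

Call:
{"method": "apply_moves", "body": {"fingers": [1, 1, 1, 1, 1], "linear": [[0, 0, 20], [0, 0, 10], [0, 0, 0], [0, 0, 0], [0, 0, 0]], "turn": [[0, 0, 0], [0, 0, 0], [0, 0, 0], [0, 0, 0], [0, 0, 0]]}}

```text
time: 46.4
tcp_pos: [0.5804, 0.1483, 0.0611]
tool_rot: [0.556, 0.831, -0.0, -0.0]
contact_force: [-0.0, 0.7, -0.7]
grip_width: 0.0174
gripper_force: 40.0
```

Call:
{"method": "apply_moves", "body": {"fingers": [1, 1], "linear": [[0, 0, 0], [0, 0, 0]], "turn": [[0, 0, 0], [0, 0, 0]]}}

```text
time: 46.57
tcp_pos: [0.5809, 0.1482, 0.0617]
tool_rot: [0.556, 0.831, 0.0, 0.0]
contact_force: [-0.0, 0.5, -1.0]
grip_width: 0.0178
gripper_force: 40.0
```

```bash
python3 - <<'E'
from h import *
held();p=pocket(60,-1);plan(*p,34,A,1)
E
```

```text
held n 2370 x max 28.6 y [-7.8  9.3] z top 8.7 yslope -0.0
t 46.6 tcp [581.  148.2  61.6] yaw 22.4 q6 -0.18 ROWS 1 lin [-0.6, -1.5, 27.6] turn -0.0002 r 598 598 F [-0.4  0.8 -0.9] w 17.5
```

Call:
{"method": "apply_moves", "body": {"fingers": [1, 1, 1, 1, 1], "linear": [[0.3, -1.2, 10], [0, 0, 10], [0, 0, 6.5], [0, 0, 0], [0, 0, 0]], "turn": [[0, 0, 0], [0, 0, 0], [0, 0, 0], [0, 0, 0], [0, 0, 0]]}}

```text
time: 47.03
tcp_pos: [0.5791, 0.1476, 0.0334]
tool_rot: [0.556, 0.831, -0.0, -0.0]
contact_force: [0.6, 0.4, -0.5]
grip_width: 0.018
gripper_force: 40.0
```

Call:
{"method": "apply_moves", "body": {"fingers": [1, 1], "linear": [[0, 0, 0], [0, 0, 0]], "turn": [[0, 0, 0], [0, 0, 0]]}}

```text
time: 47.2
tcp_pos: [0.5794, 0.1477, 0.0341]
tool_rot: [0.557, 0.831, -0.0, -0.0]
contact_force: [-0.0, 0.2, -0.1]
grip_width: 0.0177
gripper_force: 40.0
```

```bash
python3 - <<'E'
from h import *
held();p=pocket(60,-1);plan(*p,34,A,1)
E
```

```text
held n 2494 x max 28.6 y [-7.8  9.8] z top 7.6 yslope 0.3
t 47.2 tcp [579.4 147.7  34.2] yaw 22.4 q6 -0.18 ROWS 1 lin [-0.7, 0.2, 0.2] turn -0.0006 r 598 598 F [-0.1  0.7  0.1] w 17.5
```

Call:
{"method": "apply_moves", "body": {"fingers": [1, 1, 0.68, 0.68, 0.68], "linear": [[0, 0, 0.4], [0, 0, 0], [0, 0, 0], [0, 0, 0], [0, 0, 0]], "turn": [[0, 0, 0], [0, 0, 0], [0, 0, 0], [0, 0, 0], [0, 0, 0]]}}

```text
time: 47.67
tcp_pos: [0.5797, 0.1478, 0.0342]
tool_rot: [0.556, 0.831, 0.0, 0.0]
contact_force: [0.2, 0.3, 0.2]
grip_width: 0.029
gripper_force: 0.0
```

Call:
{"method": "apply_moves", "body": {"fingers": [0.68, 0.68, 0.68, 0.5, 0.4], "linear": [[0, 0, -10], [0, 0, -25], [0, 0, -30], [0, 0, -30], [0, 0, -20]], "turn": [[0, 0, 0], [0, 0, 0], [0, 0, 0], [0, 0, 0], [0, 0, 0]]}}

```text
time: 48.08
tcp_pos: [0.5803, 0.1479, 0.1526]
tool_rot: [0.556, 0.831, 0.001, 0.001]
contact_force: [0.8, 0.2, 0.6]
grip_width: 0.0398
gripper_force: 0.0
```

Call:
{"method": "apply_moves", "body": {"fingers": [0.4, 0.4], "linear": [[0, 0, 0], [0, 0, 0]], "turn": [[0, 0, 0], [0, 0, 0]]}}

```text
time: 48.25
tcp_pos: [0.5803, 0.1479, 0.1509]
tool_rot: [0.556, 0.831, 0.001, 0.001]
contact_force: [-0.9, 0.2, -0.7]
grip_width: 0.0525
gripper_force: 0.0
```

```bash
python3 - <<'E'
from h import *
im,d,P=look('wrist');
m=(P[...,2]>.066)&(P[...,2]<.076)&(np.hypot(P[...,0]-.456,P[...,1]-.056)<.04)
print('knob',m.sum(),cv2.minAreaRect((P[m][:,:2]*1000).astype(np.float32)) if m.sum() else '')
look('top');plan(455.5,55.5,150,A+90-80.2)
E
```

```text
wrist (494.0, 127.8, np.float64(25.2), 89.3, 18.2, -67.5) RACK -51.9 -42.7 ang 90.1
wrist (537.1, 137.5, np.float64(25.3), 74.6, 18.3, -67.5) RACK -44.4 0.8 ang 90.1
wrist (697.0, 206.2, np.float64(20.2), 61.0, 60.8, 38.5) 
wrist (581.3, 147.4, np.float64(25.3), 59.3, 17.8, -68.1) RACK -36.8 45.4 ang 89.5
wrist (521.5, 66.7, np.float64(24.9), 18.0, 15.5, -58.7) RACK 15.1 -40.6 ang 98.9
wrist (567.5, 78.9, np.float64(24.9), 28.7, 8.1, -66.1) RACK 21.3 6.6 ang 91.5
wrist (602.7, 93.9, np.float64(25.3), 27.1, 17.3, -67.0) RACK 20.9 44.8 ang 90.6
wrist (583.1, 27.9, np.float64(25.4), 17.5, 14.2, 22.3) RACK 74.4 1.6 ang 179.9
knob 523 ((450.37548828125, 66.70597839355469), (16.140657424926758, 21.783557891845703), 34.363285064697266)
top (696.3, 216.2, np.float64(19.9), 61.3, 36.9, 2.8) 
top (526.2, 160.5, np.float64(24.6), 22.5, 17.6, -67.0) RACK -69.9 -0.5 ang 90.6
top (482.5, 152.0, np.float64(25.2), 36.3, 17.5, -67.7) RACK -78.7 -44.2 ang 89.9
t 48.4 tcp [579.1 147.7 148.7] yaw 22.4 q6 -0.18 ROWS 5 lin [-5.6, -30.4, -0.2] turn -0.0343 r 459 568 F [ 0.3  0.8 -0.4] w 54.5
```

All six are seated at about 25 mm. Now lock.

Call:
{"method": "apply_moves", "body": {"fingers": [0.4, 0.4, 0.4, 0.4, 0.4], "linear": [[-5.6, -30.4, -0.2], [-5.6, -30.4, -0.2], [-5.6, -30.4, -0.2], [-5.6, -30.4, -0.2], [-5.6, -30.4, -0.2]], "turn": [[0, 0, -0.0335], [0, 0, -0.0335], [0, 0, -0.0335], [0, 0, -0.0335], [0, 0, -0.0335]]}}

```text
time: 48.77
tcp_pos: [0.4535, 0.055, 0.1489]
tool_rot: [0.484, 0.875, -0.001, -0.001]
contact_force: [0.6, 0.1, -0.1]
grip_width: 0.0545
gripper_force: 0.0
```

Call:
{"method": "apply_moves", "body": {"fingers": [0.4, 0.4, 0.4], "linear": [[0, 0, 0], [0, 0, 0], [0, 0, 0]], "turn": [[0, 0, 0], [0, 0, 0], [0, 0, 0]]}}

```text
time: 49.02
tcp_pos: [0.4559, 0.0556, 0.1498]
tool_rot: [0.485, 0.874, -0.0, -0.0]
contact_force: [0.3, -0.3, 0.2]
grip_width: 0.0546
gripper_force: 0.0
```

```bash
python3 - <<'E'
from h import *
c=cal('wrist');im,d=viewer.grab_frame('wrist');P=cloud(d,'wrist',c)
m=(P[...,2]>.066)&(P[...,2]<.08)&(np.hypot(P[...,0]-.456,P[...,1]-.056)<.04)
print('knob',m.sum(),cv2.minAreaRect((P[m][:,:2]*1000).astype(np.float32)),np.median(P[m][:,2]))
m=(P[...,2]>.025)&(P[...,2]<.055)&(np.hypot(P[...,0]-.51,P[...,1]+.02)<.05)&(P[...,1]<0)&(P[...,0]<.535)
print('bar z',m.sum(),np.median(P[m][:,2]))
plan(455.5,55.5,59,31.9,1)
E
```

```text
knob 1159 ((456.016845703125, 56.495052337646484), (15.871912002563477, 45.291099548339844), 32.40691375732422) 0.07221763050133068
bar z 950 0.03561771691275039
t 49.1 tcp [456.2  55.8 149.9] yaw 32.0 q6 -0.49 ROWS 1 lin [0.1, -0.8, 90.9] turn 0.001 r 459 459 F [ 1.6 -0.   0.2] w 54.6
```

Call:
{"method": "apply_moves", "body": {"fingers": [0.4, 0.4, 0.4, 0.4, 0.4], "linear": [[0, -0.4, 25], [0, 0, 25], [0, 0, 25], [0, 0, 16], [0, 0, 0]], "turn": [[0, 0, 0], [0, 0, 0], [0, 0, 0], [0, 0, 0], [0, 0, 0]]}}

```text
time: 49.48
tcp_pos: [0.4548, 0.0558, 0.0564]
tool_rot: [0.485, 0.875, -0.001, -0.001]
contact_force: [-1.0, 0.1, -0.9]
grip_width: 0.0547
gripper_force: 0.0
```

Call:
{"method": "apply_moves", "body": {"fingers": [1, 1, 1, 1, 1], "linear": [[0, 0, 0], [0, 0, 0], [0, 0, 0], [0, 0, 0], [0, 0, 0]], "turn": [[0, 0, 0], [0, 0, 0], [0, 0, 0], [0, 0, 0], [0, 0, 0]]}}

```text
time: 49.9
tcp_pos: [0.4558, 0.0554, 0.0599]
tool_rot: [0.485, 0.875, 0.0, 0.001]
contact_force: [-0.1, -0.6, 0.0]
grip_width: 0.0242
gripper_force: 0.0
```

Call:
{"method": "apply_moves", "body": {"fingers": [1, 1, 1, 1, 1], "linear": [[0, 0, 0], [0, 0, 0], [0, 0, 0], [0, 0, 0], [0, 0, 0]], "turn": [[0, 0, 0], [0, 0, 0], [0, 0, 0], [0, 0, 0], [0, 0, 0]]}}

```text
time: 50.32
tcp_pos: [0.4555, 0.0553, 0.0593]
tool_rot: [0.485, 0.875, -0.0, 0.0]
contact_force: [-1.7, -1.6, 7.0]
grip_width: 0.0159
gripper_force: 40.0
```

Call:
{"method": "apply_moves", "body": {"fingers": [1, 1, 1, 1, 1], "linear": [[0, 0, -4], [0, 0, -4], [0, 0, -4], [0, 0, -3], [0, 0, 0]], "turn": [[0, 0, 0], [0, 0, 0], [0, 0, 0], [0, 0, 0], [0, 0, 0]]}}

```text
time: 50.73
tcp_pos: [0.4555, 0.0553, 0.0748]
tool_rot: [0.485, 0.875, 0.0, 0.0]
contact_force: [-0.7, -3.9, 4.5]
grip_width: 0.0159
gripper_force: 40.0
```

```bash
python3 - <<'E'
from h import *
im,d=viewer.grab_frame('wrist');P=cloud(d,'wrist')
m=(P[...,2]>.02)&(P[...,2]<.06)&(np.hypot(P[...,0]-.51,P[...,1]+.02)<.05)&(P[...,1]<0)&(P[...,0]<.535)
print('bar z',m.sum(),np.median(P[m][:,2]))
plan(456,55.5,74.5,112.4,14)
E
```

```text
bar z 13 0.050413642450490945
t 50.8 tcp [455.5  55.3  74.6] yaw 32.0 q6 -0.49 ROWS 14 lin [-0.0, 0.0, 0.0] turn -0.1003 r 459 459 F [-0.7 -2.6  3. ] w 15.9
```

Call:
{"method": "apply_moves", "body": {"fingers": [1, 1, 1, 1, 1], "linear": [[0, 0, 0], [0, 0, 0], [0, 0, 0], [0, 0, 0], [0, 0, 0]], "turn": [[0, 0, -0.1], [0, 0, -0.1], [0, 0, -0.1], [0, 0, -0.1], [0, 0, -0.1]]}}

```text
time: 51.2
tcp_pos: [0.4556, 0.0554, 0.0744]
tool_rot: [0.251, 0.968, 0.0, 0.0]
contact_force: [-0.5, -0.5, 3.6]
grip_width: 0.0158
gripper_force: 40.0
```

Call:
{"method": "apply_moves", "body": {"fingers": [1, 1, 1, 1, 1], "linear": [[0, 0, 0], [0, 0, 0], [0, 0, 0], [0, 0, 0], [0, 0, 0]], "turn": [[0, 0, -0.1], [0, 0, -0.1], [0, 0, -0.1], [0, 0, -0.1], [0, 0, -0.1]]}}

```text
time: 51.62
tcp_pos: [0.4556, 0.0556, 0.0744]
tool_rot: [0.004, 1.0, 0.0, 0.0]
contact_force: [0.3, 1.8, 2.4]
grip_width: 0.0159
gripper_force: 40.0
```

Call:
{"method": "apply_moves", "body": {"fingers": [1, 1, 1, 1, 1], "linear": [[0, 0, 0], [0, 0, 0], [0, 0, 0], [0, 0, 0], [0, 0, 0]], "turn": [[0, 0, -0.1], [0, 0, -0.1], [0, 0, -0.1], [0, 0, -0.1], [0, 0, -0.01]]}}

```text
time: 52.03
tcp_pos: [0.4555, 0.0557, 0.0743]
tool_rot: [-0.199, 0.98, 0.0, 0.0]
contact_force: [0.4, 3.2, 3.5]
grip_width: 0.0162
gripper_force: 40.0
```

```bash
python3 - <<'E'
from h import *
plan(455.5,55.5,60,112.4,1);print(env.get_state()['moment'])
c=cal('top');im,d=viewer.grab_frame('top');P=cloud(d,'top',c)
m=(P[...,2]>.04)&(P[...,2]<.06)&(np.hypot(P[...,0]-.57,P[...,1]-.103)<.05)
print('bar',m.sum(),cv2.minAreaRect((P[m][:,:2]*1000).astype(np.float32)),np.median(P[m][:,2])) if m.sum()>5 else print('hidden')
E
```

```text
t 52.0 tcp [455.5  55.7  74.3] yaw 113.0 q6 -1.9 ROWS 1 lin [0.1, -0.1, 14.3] turn 0.01 r 459 459 F [0.4 3.2 3.5] w 16.2
[ 0.84802072  0.0955165  -0.23079497]
bar 477 ((561.2530517578125, 100.41630554199219), (81.34322357177734, 30.520435333251953), 22.423614501953125) 0.050055478650777516
```

Bar angle 22.4° over the rows at the stop. Push home.

Call:
{"method": "apply_moves", "body": {"fingers": [1, 1, 1, 1, 1], "linear": [[0, 0, 4], [0, 0, 4], [0, 0, 4], [0, 0, 2], [0, 0, 1]], "turn": [[0, 0, 0.008], [0, 0, 0], [0, 0, 0], [0, 0, 0], [0, 0, 0]]}}

```text
time: 52.5
tcp_pos: [0.4557, 0.0556, 0.0591]
tool_rot: [-0.191, 0.982, 0.0, 0.0]
contact_force: [-4.7, 4.8, 27.1]
grip_width: 0.0156
gripper_force: 40.0
```

Call:
{"method": "apply_moves", "body": {"fingers": [1, 1, 1], "linear": [[0, 0, 1], [0, 0, 0], [0, 0, 0]], "turn": [[0, 0, 0], [0, 0, 0], [0, 0, 0]]}}

```text
time: 52.75
tcp_pos: [0.4558, 0.0556, 0.059]
tool_rot: [-0.191, 0.982, 0.0, 0.0]
contact_force: [-7.4, 4.7, 28.6]
grip_width: 0.0157
gripper_force: 40.0
```

Call:
{"method": "apply_moves", "body": {"fingers": [1, 0.4, 0.4, 0.4, 0.4], "linear": [[0, 0, -1], [0, 0, 0], [0, 0, 0], [0, 0, 0], [0, 0, 0]], "turn": [[0, 0, 0], [0, 0, 0], [0, 0, 0], [0, 0, 0], [0, 0, 0]]}}

```text
time: 53.17
tcp_pos: [0.4552, 0.0553, 0.0589]
tool_rot: [-0.193, 0.981, -0.0, -0.0]
contact_force: [0.7, -0.4, 0.8]
grip_width: 0.0398
gripper_force: 0.0
```

Call:
{"method": "apply_moves", "body": {"fingers": [0.4, 0.4, 0.4, 0.4, 0.4], "linear": [[0, 0, -28], [0, 0, -28], [0, 0, -28], [0, 0, -28], [0, 0, -20]], "turn": [[0, 0, 0], [0, 0, 0], [0, 0, 0], [0, 0, 0], [0, 0, 0]]}}

```text
time: 53.58
tcp_pos: [0.4557, 0.0553, 0.1933]
tool_rot: [-0.193, 0.981, -0.0, 0.001]
contact_force: [-0.2, -0.8, -0.6]
grip_width: 0.0547
gripper_force: 0.0
```

Call:
{"method": "apply_moves", "body": {"fingers": [0.4, 0.4, 0.4, 0.4, 0.4], "linear": [[0, 30, 0], [0, 35, 0], [0, 35, 0], [0, 35, 0], [0, 30, 0]], "turn": [[0, 0, 0], [0, 0, 0], [0, 0, 0], [0, 0, 0], [0, 0, 0]]}}

```text
time: 54.0
tcp_pos: [0.3917, 0.2095, 0.1912]
tool_rot: [-0.193, 0.981, 0.0, 0.0]
contact_force: [0.5, -0.3, 0.0]
grip_width: 0.0548
gripper_force: 0.0
```

Call:
{"method": "apply_moves", "body": {"fingers": [0.4, 0.4, 0.4, 0.4, 0.4], "linear": [[-10, 30, 0], [-10, 30, 0], [-10, 30, 0], [0, 0, 0], [0, 0, 0]], "turn": [[0, 0, 0], [0, 0, 0], [0, 0, 0], [0, 0, 0], [0, 0, 0]]}}

```text
time: 54.42
tcp_pos: [0.386, 0.3036, 0.1908]
tool_rot: [-0.194, 0.981, -0.0, -0.0]
contact_force: [-0.2, -1.1, 0.1]
grip_width: 0.0544
gripper_force: 0.0
```

```bash
python3 - <<'E'
from h import *
im,d,P=look('top');save('end',im[60:340,120:420])
m=(P[...,2]>.030)&(P[...,2]<.052)&(np.hypot(P[...,0]-.56,P[...,1]-.1)<.07)
print('bar',m.sum(),cv2.minAreaRect((P[m][:,:2]*1000).astype(np.float32)),np.median(P[m][:,2]))
m=(P[...,2]>.062)&(P[...,2]<.09)&(np.hypot(P[...,0]-.456,P[...,1]-.055)<.035)
print('knob',m.sum(),cv2.minAreaRect((P[m][:,:2]*1000).astype(np.float32)),np.median(P[m][:,2]))
plan(455,55,200,113)
E
```

```text
top (732.8, 17.7, np.float64(19.8), 74.0, 18.3, 1.6) 
top (696.7, 204.9, np.float64(20.0), 61.7, 58.9, 0.3) 
top (610.1, 73.4, np.float64(25.1), 49.0, 18.1, -68.3) RACK 42.6 43.9 ang 89.3
top (579.4, 147.7, np.float64(25.0), 57.6, 18.0, -67.8) RACK -37.8 43.8 ang 89.8
top (572.2, 50.2, np.float64(25.3), 64.1, 17.8, -67.6) RACK 49.6 -0.0 ang 90.0
top (534.5, 140.1, np.float64(25.4), 67.5, 17.7, -67.6) RACK -47.8 -0.6 ang 90.0
top (534.0, 26.8, np.float64(25.4), 77.8, 17.6, -67.6) RACK 56.7 -44.3 ang 90.0
top (491.3, 130.6, np.float64(25.1), 82.1, 17.5, -67.7) RACK -55.5 -44.2 ang 89.9
bar 641 ((547.730224609375, 93.46415710449219), (112.04645538330078, 30.236572265625), 21.79640007019043) 0.035138177680608985
knob 163 ((455.4229736328125, 55.94975280761719), (45.066612243652344, 16.399808883666992), 21.45091438293457) 0.071525439068863
t 54.5 tcp [386.  302.6 190.7] yaw 112.3 q6 -1.34 ROWS 10 lin [3.2, -25.5, -0.9] turn -0.0011 r 453 481 F [ 0.5 -0.6  0.4] w 54.8
```

View pics/end.png

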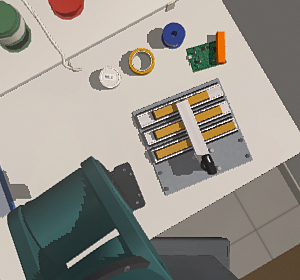

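The rack (195,135) holds all six spacers under the locked bar, with the knob home at (208,165). The tin, tape and board are where they were.

```bash
python3 -c "
from cell import env
print(env.hand_in())"
```

```text
the job is handed in; nothing more can be done
None
```

The job is handed in: all six spacers lie flat in the pockets of their rows, and the keeper bar is locked over them with the knob fully home. I left the tin, tape roll and pliers alone, though the arm hid the pliers in the last picture. It took about 54 s of the 208 s allowed, and hand-in gave no verdict.

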